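# Reload the three-spindle grinding stand and switch it over

## Robot

A 7-joint arm with a two-finger parallel gripper is mounted at the origin on a cart in front of the work surface, level with it; the furniture and walls round the work are solid. World frame = base frame: x ahead of the robot, y to its left, z up, the work surface at z = 0. Lengths are in m, angles in degrees, forces in N, time in s.
With the tool pointing down it reaches from about 0.425 to 0.875 m from the base axis. Payload 4.7 kg.
Tool frame: the origin (TCP) lies at the very end of the fingers, on their centre line; the grasp point (between the pads) lies behind it (env.pinch_z is the z of the grasp point in the tool frame, in m); z points along the fingers, y is the direction in which the jaws open and shut (so a half turn about z gives the same grasp; the last joint's range is limited). The gripper opens to 87 mm and grips with 3 to 60 N. Pads are 19 mm wide; open, the fingers measure 117 mm over their backs; the gripper's body (75 mm by 190 mm) begins 51 mm behind the grasp point.
Start: joints at [73.745, 18.392, -4.016, 83.108, 1.295, 78.541, -3.26], TCP at [0.191, -0.621, 0.184] pointing down, gripper open.
Joint ranges: [-163.93, 163.93], [-17.29, 119.83], [-79.2, 71.16], [3.27, 140.29], [-89.18, 269.18], [5.43, 117.66], [-154.24, 154.24]. Speed limits (degrees/s): [147.25, 147.25, 180, 180, 180, 180, 180].

## Interface

Orientations are given as [roll, pitch, yaw] about the fixed x, y, z axes, in that order (R = Rz(yaw) Ry(pitch) Rx(roll)).
In Python, from cell import readout, read_camera, env gives the robot as it stands. The module is installed in compiled form; this text tells all that it offers.
- The arm moves only by the tool servo_tool, never from a script. Its argument "plan" is a list that holds one entry, the list of rows, each a list of 5 numbers: the finger opening in m, from 0 to 0.087, then the shift along the tool's x, y, z in m, then the turn about the tool's z in rad. In form: [[[jaw, x, y, z, yaw], ...]]. A call has 1 to 12 rows; each row is the pose to reach, as a shift and turn from the pose measured when the call began, along the tool's axes at that moment; what a row does not reach only later rows make up. A row lasts 1/12 s, in which the tool goes at most 41.7 mm and 7.16 degrees, less where a joint would pass 70% of its speed; a pose out of reach is approached as far as the arm can. A call with a gripper value outside its range is refused whole. The fingers move at their own pace and stop on an object; "force" is the grip in N (left out, the last holds). Time passes only in rows, so rows that repeat a pose let the fingers close. It gives the time, the measured TCP pose, the force and the opening at its end, in the units of the state.
- readout.get_obs(): the state, without advancing time (a new reading comes with each control period).
- read_camera(name): name is "scene" or "top" or "wrist"; returns a dict with "image" (400x640x3 uint8, red, green, blue), "range_z" (400x640 float32, m along the optical axis (not along the pixel's ray), 0 where there is no reading), "mtx" (3x3 intrinsics, pixels), "D" ([k1, k2, p1, p2, k3] as OpenCV has them; the pictures are not rectified), "camera_from_world" (4x4, takes a point from world to camera coordinates). Camera axes: x right, y up, looking along -z (the intrinsics and any distortion apply to the point x, -y, -z); pixel columns grow to the right and rows downward; lengths in m; the calibration is good to about 2 mm. A picture is of the moment at which its call begins.
- env.sign_off(): hands the job in, once; it reports no verdict.
The state is a dict: "time_s": time; "qpos": joint angles; "joint_velocities": joint speeds; "effort": joint torques, N m; "tool_pos": TCP position; "tool_rot": TCP orientation; "force": force on the tool from outside, world axes, zero at the start; "wrist_torque": the same for the moment, N m; "grip_width": finger opening in m.
Only numpy, scipy, OpenCV 4.12 (cv2) and the standard library are available. Lean on these libraries where they do the work, as an engineer would, in place of code of your own. Each camera call takes 0.05 s, during which the arm holds its last target. There are 200 camera calls.

## Task

Reload the grinding stand: turn the main isolator fully off before you touch any ring, lift the worn (narrower) rings off their spindles and stand them flat on the table, then gently slide every new (wider) ring over a spindle of its own until it sits flat on the flange; the new rings are brittle, so grip them lightly. While the main isolator is still off, put the small switch of each loaded spindle on and that of each empty spindle off; last, turn the main isolator fully back on. Leave the cup where it is.

Things in the scene. Friction and masses are not known exactly. Their poses are not given: they have to be found in the camera images.
- ring_a_mid (a point): a new, wide grey vitrified abrasive ring, standing on its flat face: 56 mm outside diameter, 30 mm bore, 36 mm high, about 0.1 kg, brittle: it cracks if a finger squeezes it with more than about 50 N (20 to 30 N is right). The point is its centre, half-way up (18 mm above its underside); z is its axis. The three new rings are alike; one of them may be absent. Any spindle will do for any ring
- ring_b_mid (a point): a new, wide grey vitrified abrasive ring, standing on its flat face: 56 mm outside diameter, 30 mm bore, 36 mm high, about 0.1 kg, brittle: it cracks if a finger squeezes it with more than about 50 N (20 to 30 N is right). The point is its centre, half-way up (18 mm above its underside); z is its axis. The three new rings are alike; one of them may be absent. Any spindle will do for any ring
- ring_c_mid (a point): a new, wide grey vitrified abrasive ring, standing on its flat face: 56 mm outside diameter, 30 mm bore, 36 mm high, about 0.1 kg, brittle: it cracks if a finger squeezes it with more than about 50 N (20 to 30 N is right). The point is its centre, half-way up (18 mm above its underside); z is its axis. The three new rings are alike; one of them may be absent. Any spindle will do for any ring
- stand: fixed three-spindle grinding stand, a painted slab 140 (x) by 275 (y) mm with its deck 30 mm above the table. Origin on the table under its centre; x points away from the robot, y left (turned by its yaw). Three upright spindles stand along y at 95 mm spacing, 43 mm behind the centre; in front of each stands its toggle switch
- spindle1 (a point): seat of the left (y +95 mm) spindle: the point on its axis on top of its flange, 35 mm above the table; axes as the stand's. The flange is 48 mm across. The steel spindle is 24 mm in diameter and stands 50 mm above the flange, its last 10 mm tapered to 10 mm. The bore of a ring has 3 mm play all round
- switch1 (a joint): toggle of the left (y +95 mm) spindle, rad: -0.5 off, leaning to the robot (stand's -x); +0.5 on, leaning to its spindle (+x). Starts anywhere (may stick upright); from 0 it drops by its weight into the nearer end; under 2 N moves it. 8 mm rod, knob 19 mm across and high, its centre 51 mm from the pivot; pivot 85 mm in front of the spindle, 45 mm above the table
- spindle2 (a point): seat of the middle (y 0) spindle: the point on its axis on top of its flange, 35 mm above the table; axes as the stand's. The flange is 48 mm across. The steel spindle is 24 mm in diameter and stands 50 mm above the flange, its last 10 mm tapered to 10 mm. The bore of a ring has 3 mm play all round
- switch2 (a joint): toggle of the middle (y 0) spindle, rad: -0.5 off, leaning to the robot (stand's -x); +0.5 on, leaning to its spindle (+x). Starts anywhere (may stick upright); from 0 it drops by its weight into the nearer end; under 2 N moves it. 8 mm rod, knob 19 mm across and high, its centre 51 mm from the pivot; pivot 85 mm in front of the spindle, 45 mm above the table
- spindle3 (a point): seat of the right (y -95 mm) spindle: the point on its axis on top of its flange, 35 mm above the table; axes as the stand's. The flange is 48 mm across. The steel spindle is 24 mm in diameter and stands 50 mm above the flange, its last 10 mm tapered to 10 mm. The bore of a ring has 3 mm play all round
- switch3 (a joint): toggle of the right (y -95 mm) spindle, rad: -0.5 off, leaning to the robot (stand's -x); +0.5 on, leaning to its spindle (+x). Starts anywhere (may stick upright); from 0 it drops by its weight into the nearer end; under 2 N moves it. 8 mm rod, knob 19 mm across and high, its centre 51 mm from the pivot; pivot 85 mm in front of the spindle, 45 mm above the table
- isolator: main isolator: a fixed grey box 72x72x55 mm with a black rotary handle on top. Origin on the table under its centre, on the upright axis of the handle; x away from the robot, y left, turned by its yaw
- main_end (a point): point in the main isolator's handle near its free end, 40 mm from the axis; moves with the handle. The handle is a one-sided bar 14 mm wide and 22 mm high (65 to 87 mm above the table), reaching 48 mm out from the axis; its hub is 36 mm across
- main (a joint): main isolator's rotary handle, rad: 0 = off, bar pointing to the isolator's +y (left, crosswise); 1.57 = on, bar pointing to its +x (away from the robot); from off to on it turns clockwise seen from above. Stops at both ends; stays where it is left; about 1.5 N at the end of the bar turns it. Starts on
- worn_1_mid (a point): a worn abrasive ring, sitting on a spindle at the start: only 44 mm outside diameter, the same 30 mm bore and 36 mm height, about 0.05 kg, same grey. The point is its centre, half-way up; z is its axis. One or two of the three are there
- worn_2_mid (a point): a worn abrasive ring, sitting on a spindle at the start: only 44 mm outside diameter, the same 30 mm bore and 36 mm height, about 0.05 kg, same grey. The point is its centre, half-way up; z is its axis. One or two of the three are there
- worn_3_mid (a point): a worn abrasive ring, sitting on a spindle at the start: only 44 mm outside diameter, the same 30 mm bore and 36 mm height, about 0.05 kg, same grey. The point is its centre, half-way up; z is its axis. One or two of the three are there
- cup: bystander: clear plastic cup, 81 mm across, 66 mm high, at the back of the table
- marker: bystander: black and white marker pen, 17x135x16 mm, lying among the rings
- worn_1: the same worn ring; origin at the centre of its underside
- worn_2: the same worn ring; origin at the centre of its underside
- worn_3: the same worn ring; origin at the centre of its underside
- ring_a: the same ring; origin at the centre of its underside, z along its axis. (The wooden rim of the table, outside the mat, is about 3 mm lower than the mat.)
- ring_b: the same ring; origin at the centre of its underside, z along its axis. (The wooden rim of the table, outside the mat, is about 3 mm lower than the mat.)
- ring_c: the same ring; origin at the centre of its underside, z along its axis. (The wooden rim of the table, outside the mat, is about 3 mm lower than the mat.)

How it is judged (in metres and radians):
On the way, in this order (a step that is already met when the one before it is completed fails the run):
1. the main isolator is off (value of joint main below 0.2 rad), for 0.2 s.
2. with the main isolator off, the worn rings stand flat on the table, every new ring sits on a spindle of its own and every small switch is set: on where there is a new ring, off where there is none (value of joint main below 0.2 rad and ((horizontal distance between ring_a_mid and spindle1 below 0.006 m and z of ring_a_mid in the frame of spindle1 between 0.013 and 0.022 m and angle between ring_a_mid's own z axis and vertical below 0.12 rad) or (horizontal distance between ring_a_mid and spindle2 below 0.006 m and z of ring_a_mid in the frame of spindle2 between 0.013 and 0.022 m and angle between ring_a_mid's own z axis and vertical below 0.12 rad) or (horizontal distance between ring_a_mid and spindle3 below 0.006 m and z of ring_a_mid in the frame of spindle3 between 0.013 and 0.022 m and angle between ring_a_mid's own z axis and vertical below 0.12 rad)) and ((horizontal distance between ring_b_mid and spindle1 below 0.006 m and z of ring_b_mid in the frame of spindle1 between 0.013 and 0.022 m and angle between ring_b_mid's own z axis and vertical below 0.12 rad) or (horizontal distance between ring_b_mid and spindle2 below 0.006 m and z of ring_b_mid in the frame of spindle2 between 0.013 and 0.022 m and angle between ring_b_mid's own z axis and vertical below 0.12 rad) or (horizontal distance between ring_b_mid and spindle3 below 0.006 m and z of ring_b_mid in the frame of spindle3 between 0.013 and 0.022 m and angle between ring_b_mid's own z axis and vertical below 0.12 rad)) and ((horizontal distance between ring_c_mid and spindle1 below 0.006 m and z of ring_c_mid in the frame of spindle1 between 0.013 and 0.022 m and angle between ring_c_mid's own z axis and vertical below 0.12 rad) or (horizontal distance between ring_c_mid and spindle2 below 0.006 m and z of ring_c_mid in the frame of spindle2 between 0.013 and 0.022 m and angle between ring_c_mid's own z axis and vertical below 0.12 rad) or (horizontal distance between ring_c_mid and spindle3 below 0.006 m and z of ring_c_mid in the frame of spindle3 between 0.013 and 0.022 m and angle between ring_c_mid's own z axis and vertical below 0.12 rad)) and ((value of joint switch1 above 0.4 rad and ((horizontal distance between ring_a_mid and spindle1 below 0.006 m and z of ring_a_mid in the frame of spindle1 between 0.013 and 0.022 m and angle between ring_a_mid's own z axis and vertical below 0.12 rad) or (horizontal distance between ring_b_mid and spindle1 below 0.006 m and z of ring_b_mid in the frame of spindle1 between 0.013 and 0.022 m and angle between ring_b_mid's own z axis and vertical below 0.12 rad) or (horizontal distance between ring_c_mid and spindle1 below 0.006 m and z of ring_c_mid in the frame of spindle1 between 0.013 and 0.022 m and angle between ring_c_mid's own z axis and vertical below 0.12 rad))) or (value of joint switch1 below -0.4 rad and horizontal distance between each of ring_a_mid, ring_b_mid, ring_c_mid and spindle1 above 0.03 m)) and ((value of joint switch2 above 0.4 rad and ((horizontal distance between ring_a_mid and spindle2 below 0.006 m and z of ring_a_mid in the frame of spindle2 between 0.013 and 0.022 m and angle between ring_a_mid's own z axis and vertical below 0.12 rad) or (horizontal distance between ring_b_mid and spindle2 below 0.006 m and z of ring_b_mid in the frame of spindle2 between 0.013 and 0.022 m and angle between ring_b_mid's own z axis and vertical below 0.12 rad) or (horizontal distance between ring_c_mid and spindle2 below 0.006 m and z of ring_c_mid in the frame of spindle2 between 0.013 and 0.022 m and angle between ring_c_mid's own z axis and vertical below 0.12 rad))) or (value of joint switch2 below -0.4 rad and horizontal distance between each of ring_a_mid, ring_b_mid, ring_c_mid and spindle2 above 0.03 m)) and ((value of joint switch3 above 0.4 rad and ((horizontal distance between ring_a_mid and spindle3 below 0.006 m and z of ring_a_mid in the frame of spindle3 between 0.013 and 0.022 m and angle between ring_a_mid's own z axis and vertical below 0.12 rad) or (horizontal distance between ring_b_mid and spindle3 below 0.006 m and z of ring_b_mid in the frame of spindle3 between 0.013 and 0.022 m and angle between ring_b_mid's own z axis and vertical below 0.12 rad) or (horizontal distance between ring_c_mid and spindle3 below 0.006 m and z of ring_c_mid in the frame of spindle3 between 0.013 and 0.022 m and angle between ring_c_mid's own z axis and vertical below 0.12 rad))) or (value of joint switch3 below -0.4 rad and horizontal distance between each of ring_a_mid, ring_b_mid, ring_c_mid and spindle3 above 0.03 m)) and height (world z) of each of worn_1_mid, worn_2_mid, worn_3_mid below 0.026 m and angle between each of worn_1_mid, worn_2_mid, worn_3_mid's own z axis and vertical below 0.12 rad), for 0.2 s.
3. the main isolator is on again (value of joint main above 1.37 rad), for 0.2 s.
At the end, for the whole second after the job is handed in: Main isolator on (over 1.37 rad); each new ring seated on its own spindle (within 6 mm of axis, centre 13 to 22 mm above seat); worn ones on the table (centre below 26 mm); tilt under 0.12 rad; switches on (over 0.4) where loaded, off (under -0.4) where empty; all released (value of joint main above 1.37 rad and ((horizontal distance between ring_a_mid and spindle1 below 0.006 m and z of ring_a_mid in the frame of spindle1 between 0.013 and 0.022 m and angle between ring_a_mid's own z axis and vertical below 0.12 rad) or (horizontal distance between ring_a_mid and spindle2 below 0.006 m and z of ring_a_mid in the frame of spindle2 between 0.013 and 0.022 m and angle between ring_a_mid's own z axis and vertical below 0.12 rad) or (horizontal distance between ring_a_mid and spindle3 below 0.006 m and z of ring_a_mid in the frame of spindle3 between 0.013 and 0.022 m and angle between ring_a_mid's own z axis and vertical below 0.12 rad)) and ((horizontal distance between ring_b_mid and spindle1 below 0.006 m and z of ring_b_mid in the frame of spindle1 between 0.013 and 0.022 m and angle between ring_b_mid's own z axis and vertical below 0.12 rad) or (horizontal distance between ring_b_mid and spindle2 below 0.006 m and z of ring_b_mid in the frame of spindle2 between 0.013 and 0.022 m and angle between ring_b_mid's own z axis and vertical below 0.12 rad) or (horizontal distance between ring_b_mid and spindle3 below 0.006 m and z of ring_b_mid in the frame of spindle3 between 0.013 and 0.022 m and angle between ring_b_mid's own z axis and vertical below 0.12 rad)) and ((horizontal distance between ring_c_mid and spindle1 below 0.006 m and z of ring_c_mid in the frame of spindle1 between 0.013 and 0.022 m and angle between ring_c_mid's own z axis and vertical below 0.12 rad) or (horizontal distance between ring_c_mid and spindle2 below 0.006 m and z of ring_c_mid in the frame of spindle2 between 0.013 and 0.022 m and angle between ring_c_mid's own z axis and vertical below 0.12 rad) or (horizontal distance between ring_c_mid and spindle3 below 0.006 m and z of ring_c_mid in the frame of spindle3 between 0.013 and 0.022 m and angle between ring_c_mid's own z axis and vertical below 0.12 rad)) and ((value of joint switch1 above 0.4 rad and ((horizontal distance between ring_a_mid and spindle1 below 0.006 m and z of ring_a_mid in the frame of spindle1 between 0.013 and 0.022 m and angle between ring_a_mid's own z axis and vertical below 0.12 rad) or (horizontal distance between ring_b_mid and spindle1 below 0.006 m and z of ring_b_mid in the frame of spindle1 between 0.013 and 0.022 m and angle between ring_b_mid's own z axis and vertical below 0.12 rad) or (horizontal distance between ring_c_mid and spindle1 below 0.006 m and z of ring_c_mid in the frame of spindle1 between 0.013 and 0.022 m and angle between ring_c_mid's own z axis and vertical below 0.12 rad))) or (value of joint switch1 below -0.4 rad and horizontal distance between each of ring_a_mid, ring_b_mid, ring_c_mid and spindle1 above 0.03 m)) and ((value of joint switch2 above 0.4 rad and ((horizontal distance between ring_a_mid and spindle2 below 0.006 m and z of ring_a_mid in the frame of spindle2 between 0.013 and 0.022 m and angle between ring_a_mid's own z axis and vertical below 0.12 rad) or (horizontal distance between ring_b_mid and spindle2 below 0.006 m and z of ring_b_mid in the frame of spindle2 between 0.013 and 0.022 m and angle between ring_b_mid's own z axis and vertical below 0.12 rad) or (horizontal distance between ring_c_mid and spindle2 below 0.006 m and z of ring_c_mid in the frame of spindle2 between 0.013 and 0.022 m and angle between ring_c_mid's own z axis and vertical below 0.12 rad))) or (value of joint switch2 below -0.4 rad and horizontal distance between each of ring_a_mid, ring_b_mid, ring_c_mid and spindle2 above 0.03 m)) and ((value of joint switch3 above 0.4 rad and ((horizontal distance between ring_a_mid and spindle3 below 0.006 m and z of ring_a_mid in the frame of spindle3 between 0.013 and 0.022 m and angle between ring_a_mid's own z axis and vertical below 0.12 rad) or (horizontal distance between ring_b_mid and spindle3 below 0.006 m and z of ring_b_mid in the frame of spindle3 between 0.013 and 0.022 m and angle between ring_b_mid's own z axis and vertical below 0.12 rad) or (horizontal distance between ring_c_mid and spindle3 below 0.006 m and z of ring_c_mid in the frame of spindle3 between 0.013 and 0.022 m and angle between ring_c_mid's own z axis and vertical below 0.12 rad))) or (value of joint switch3 below -0.4 rad and horizontal distance between each of ring_a_mid, ring_b_mid, ring_c_mid and spindle3 above 0.03 m)) and height (world z) of each of worn_1_mid, worn_2_mid, worn_3_mid below 0.026 m and angle between each of worn_1_mid, worn_2_mid, worn_3_mid's own z axis and vertical below 0.12 rad and linear speed of each of ring_a, ring_b, ring_c, worn_1, worn_2, worn_3 below 0.02 m/s); the robot touches nothing.
It fails at once if a new ring squeezed or pressed by the fingers with more than 100 N in all (about 50 N a finger) (contact force between the fingers and ring_a above 100 N or contact force between the fingers and ring_b above 100 N or contact force between the fingers and ring_c above 100 N).
It fails at once if a ring handled while the main isolator is not off (value of joint main above 0.3 rad and (contact force between the fingers and ring_a above 1 N or contact force between the fingers and ring_b above 1 N or contact force between the fingers and ring_c above 1 N or contact force between the fingers and worn_1 above 1 N or contact force between the fingers and worn_2 above 1 N or contact force between the fingers and worn_3 above 1 N)).
It fails at once if the cup disturbed (moved more than 4 cm) (distance of cup from where it was at the start of the episode above 0.04 m).
Of ring_a, ring_b, ring_c only 2 to 3 are there at a start; the rules pass over those that are not, and their reading is None.
Of worn_1, worn_2, worn_3 only 1 to 2 are there at a start; the rules pass over those that are not, and their reading is None.
At some moment in a run one of ring_a, ring_b, ring_c may be knocked a few centimetres aside while the robot is not near it.
Once in a run the grip may slacken for a moment while it holds something.
It also fails if it takes over 210 s, if anything falls off the work surface, if the arm or the gripper's body presses on something with over 40 N, if the wrist force passes 120 N, or if a joint passes its speed limit or range.

## Working session

There is one attempt and no reset: what is moved stays moved. The work goes in short steps, Python scripts to look and compute and a tool call to move; the robot and the scene stay as the last step left them, time stands still between calls to the robot, and variables do not carry over. Pictures are saved under pics/ and viewed, about 12 in all and at most 16, crops included, and the job is handed in when it is done.

Besides the shell and the picture viewer there is one more tool, called after "Emit:" in YAML: its name, and indented under it one key for each argument. servo_tool: Moves the arm, as the interface text tells. Its arguments: {"type":"object","properties":{"plan":{"type":"array"},"force":{"type":"number"}},"required":["plan"]}

```bash
mkdir -p pics
cat > h.py <<'E'
import numpy as np, cv2
from cell import readout, read_camera, env
def save(name, cam, out, crop=None, scale=1):
    im=cam['image'][:,:,::-1]
    if crop: im=im[crop[1]:crop[3],crop[0]:crop[2]]
    cv2.imwrite('pics/'+out+'.png', cv2.resize(im,None,fx=scale,fy=scale,interpolation=cv2.INTER_CUBIC))
def ray(c,uv):
    p=cv2.undistortPoints(np.array([[uv]],float),c['mtx'],np.array(c['D'],float))[0,0]
    W=np.linalg.inv(c['camera_from_world'])
    return W[:3,3], W[:3,:3]@np.array([p[0],-p[1],-1.0])
def atz(c,uv,z):
    o,d=ray(c,uv); return o+d*(z-o[2])/d[2]
def px(c,uv):
    z=np.median(c['range_z'][int(uv[1])-1:int(uv[1])+2,int(uv[0])-1:int(uv[0])+2]); o,d=ray(c,uv); return o+d*z
def cloud(c):
    z=c['range_z']; v,u=np.mgrid[:400,:640]
    p=cv2.undistortPoints(np.stack([u,v],-1).reshape(-1,1,2).astype(float),c['mtx'],np.array(c['D'],float))[:,0]
    W=np.linalg.inv(c['camera_from_world']); zz=z.reshape(-1,1)
    return (np.c_[p[:,0:1]*zz,-p[:,1:]*zz,-zz]@W[:3,:3].T+W[:3,3]).reshape(400,640,3)
E
python3 - <<'E'
from h import *
print(readout.get_obs(), env.pinch_z)
for n in ['scene','top']:
    c=read_camera(n); save(n,c,n+'0'); print(n,np.linalg.inv(c['camera_from_world']).round(3), c['mtx'])
E
```

```text
{'time_s': 0.0, 'qpos': array([73.7444902 , 18.43900039, -4.01351447, 83.17581755,  1.29474568,
       78.53895894, -3.26105217]), 'joint_velocities': array([ 0.07056718, -0.0452188 , -0.07532781,  0.00443956,  0.07024269,
       -0.02264788, -0.04994706]), 'effort': array([ 8.38671731e-04, -4.91281271e+01, -4.03451454e-01, -3.12525022e+01,
       -6.40631374e-02,  4.38586192e-02,  1.65721904e-04]), 'tool_pos': array([ 0.19047417, -0.62081338,  0.18255394]), 'tool_rot': array([-1.79891442e+02,  6.09922553e-03,  1.70622685e+01]), 'force': array([-0.60721296, -0.72232451,  0.10207489]), 'wrist_torque': array([-0.01147438,  0.02113255, -0.04970234]), 'grip_width': 0.08691305110691265} -0.0187
scene [[-0.65   0.408 -0.641 -0.086]
 [-0.76  -0.338  0.555  0.592]
 [ 0.01   0.848  0.53   0.667]
 [ 0.     0.     0.     1.   ]] [[408.58402259   0.         315.82510622]
 [  0.         408.58402259 206.46636094]
 [  0.           0.           1.        ]]
top [[-0.007  0.995 -0.101  0.525]
 [-1.    -0.007  0.004 -0.022]
 [ 0.004  0.101  0.995  1.151]
 [ 0.     0.     0.     1.   ]] [[515.86635269   0.         319.32733498]
 [  0.         515.86635269 205.17084433]
 [  0.           0.           1.        ]]
```

View pics/scene0.png

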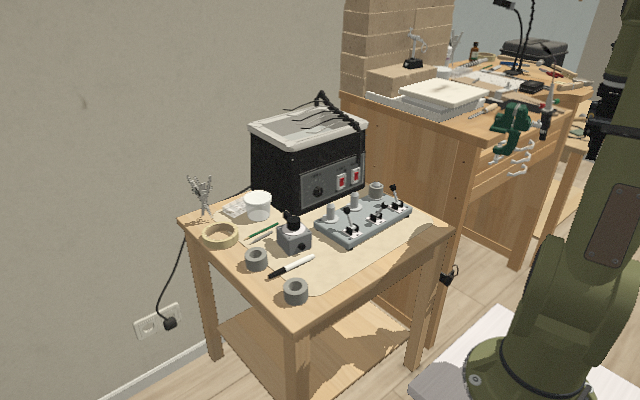

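View pics/top0.png

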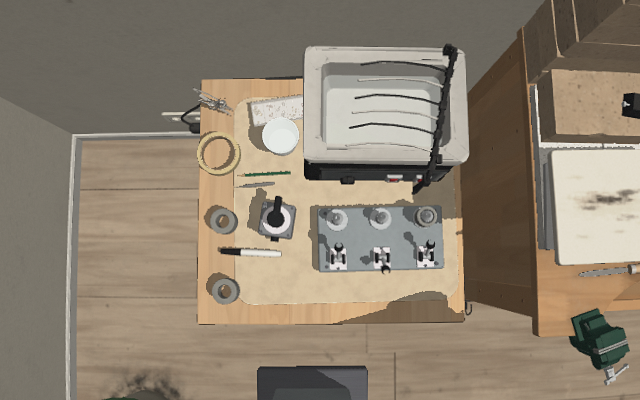

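Scene: two wide rings on the left at top-view px (223,220) and (225,291), a ring on the right spindle (427,216), the isolator at (277,218) with its bar pointing away, and the marker between the rings. Next I measure.

Run:
```python
from h import *
c=read_camera('top'); np.save('t0.npy',c['range_z'])
save('x',c,'topcrop',(190,120,470,310),2.85)
P=cloud(c)
def fit(sel):
    q=P[sel][:,:2].astype(np.float32); (x,y),r=cv2.minEnclosingCircle(q); return np.round([x,y,r,len(q)],4), np.median(P[sel][:,2]).round(4)
def box(u0,v0,u1,v1,zl,zh):
    m=np.zeros((400,640),bool); m[v0:v1,u0:u1]=1
    return m&(P[:,:,2]>zl)&(P[:,:,2]<zh)
print('ringA',fit(box(200,195,245,245,.025,.045)))
print('ringB',fit(box(205,270,250,312,.025,.045)))
for n,u in (('s1',337),('s2',380),('s3',427)):
    for zl,zh in((.033,.055),(.055,.068),(.066,.08),(.078,.095)):
        s=box(u-20,195,u+20,235,zl,zh)
        if s.sum()>3: print(n,zl,fit(s))
for n,u in (('w1',338),('w2',382),('w3',427)):
    s=box(u-15,232,u+15,278,.08,.11); print(n,fit(s) if s.sum()>2 else None)
s=box(255,190,300,245,.075,.1); print('handle',fit(s)); q=P[s][:,:2]; print(q.min(0),q.max(0))
s=box(250,190,305,250,.045,.062); print('isobox',cv2.minAreaRect(P[s][:,:2].astype(np.float32)))
s=box(310,195,450,280,.024,.036); print('deck',cv2.minAreaRect(P[s][:,:2].astype(np.float32)),np.median(P[s][:,2]))
s=box(300,150,470,195,.06,.6); q=P[s]; print('tank min x',np.percentile(q[:,0],1),q[:,2].max())
```

```text
ringA (array([6.051e-01, 1.857e-01, 2.890e-02, 3.940e+02]), np.float64(0.0347))
ringB (array([4.535e-01, 1.795e-01, 2.850e-02, 4.090e+02]), np.float64(0.0351))
s1 0.033 (array([ 6.005e-01, -6.720e-02,  4.640e-02,  2.960e+02]), np.float64(0.0354))
s1 0.066 (array([ 6.065e-01, -6.370e-02,  1.230e-02,  6.800e+01]), np.float64(0.0764))
s1 0.078 (array([ 6.057e-01, -6.420e-02,  1.070e-02,  5.200e+01]), np.float64(0.0816))
s2 0.033 (array([ 6.039e-01, -1.573e-01,  4.730e-02,  2.980e+02]), np.float64(0.0353))
s2 0.055 (array([ 6.050e-01, -1.547e-01,  1.060e-02,  1.200e+01]), np.float64(0.059))
s2 0.066 (array([ 6.082e-01, -1.592e-01,  1.210e-02,  6.300e+01]), np.float64(0.0756))
s2 0.078 (array([ 6.082e-01, -1.583e-01,  1.140e-02,  5.700e+01]), np.float64(0.0823))
s3 0.033 (array([ 6.003e-01, -2.539e-01,  4.220e-02,  1.500e+02]), np.float64(0.0352))
s3 0.055 (array([ 6.102e-01, -2.529e-01,  2.260e-02,  6.200e+01]), np.float64(0.063))
s3 0.066 (array([ 6.102e-01, -2.527e-01,  2.260e-02,  2.630e+02]), np.float64(0.0718))
s3 0.078 (array([ 6.105e-01, -2.519e-01,  1.080e-02,  5.300e+01]), np.float64(0.0817))
w1 (array([ 5.456e-01, -6.540e-02,  1.000e-02,  4.800e+01]), np.float64(0.096))
w2 (array([ 5.012e-01, -1.607e-01,  9.800e-03,  5.100e+01]), np.float64(0.0967))
w3 (array([ 5.512e-01, -2.546e-01,  1.000e-02,  5.300e+01]), np.float64(0.0969))
handle (array([6.209e-01, 6.230e-02, 3.330e-02, 3.410e+02]), np.float64(0.0872))
[0.58837732 0.04848692] [0.65330819 0.0820902 ]
isobox ((0.6060984134674072, 0.06542477011680603), (0.0723951980471611, 0.07214803993701935), 81.18016052246094)
deck ((0.5651385188102722, -0.1602218747138977), (0.14030060172080994, 0.2755231559276581), 1.15891695022583) 0.030766743734512936
tank min x 0.6540914836236459 0.2601249803123774
```

View pics/topcrop.png

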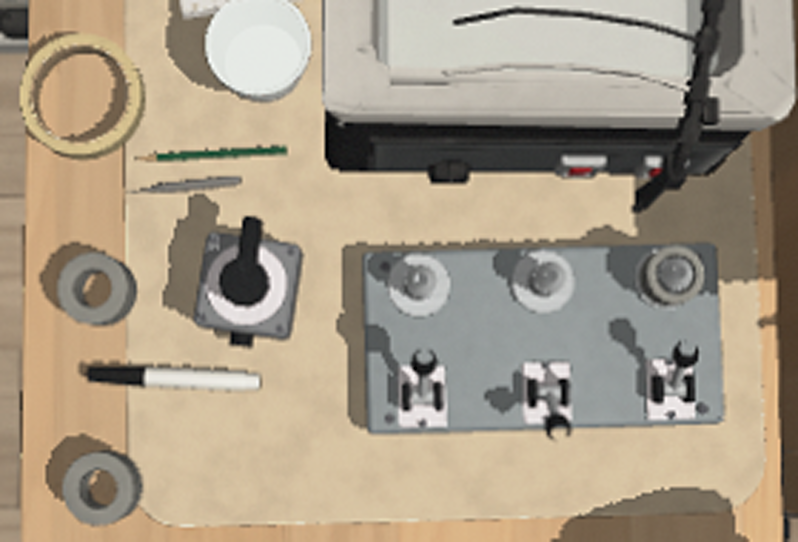

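The right spindle holds the only worn ring, and only two new rings are visible. The switches read 1 on, 2 off, 3 on. Loading spindles 1 and 3 therefore needs no switch changes. Next I check clearance to the tank.

Run:
```python
from h import *
for n in ['top','scene']:
    P=cloud(read_camera(n)).reshape(-1,3)
    for z0 in np.arange(.04,.34,.04):
        r=[]
        for y0 in np.arange(-.36,.10,.04):
            q=P[(P[:,2]>z0)&(P[:,2]<z0+.04)&(P[:,1]>y0)&(P[:,1]<y0+.04)&(P[:,0]>.635)&(P[:,0]<.9)]
            r.append(round(q[:,0].min(),3) if len(q)>2 else 0)
        print(n,z0.round(2),r)
print(np.arange(-.36,.1,.04).round(2))
o=readout.get_obs(); print(o['tool_pos'],o['tool_rot'])
```

```text
top 0.04 [0, np.float64(0.691), np.float64(0.685), np.float64(0.685), np.float64(0.685), np.float64(0.692), np.float64(0.678), np.float64(0.679), np.float64(0.694), np.float64(0.635), np.float64(0.635), np.float64(0.635)]
top 0.08 [0, np.float64(0.692), np.float64(0.686), np.float64(0.685), np.float64(0.686), np.float64(0.694), np.float64(0.679), np.float64(0.681), np.float64(0.695), np.float64(0.703), np.float64(0.636), 0]
top 0.12 [0, np.float64(0.694), np.float64(0.694), np.float64(0.647), np.float64(0.694), np.float64(0.695), np.float64(0.695), np.float64(0.696), np.float64(0.697), np.float64(0.712), 0, 0]
top 0.16 [0, np.float64(0.699), np.float64(0.698), np.float64(0.648), np.float64(0.699), np.float64(0.699), np.float64(0.7), np.float64(0.7), np.float64(0.7), 0, 0, 0]
top 0.2 [0, np.float64(0.693), np.float64(0.691), np.float64(0.652), np.float64(0.693), np.float64(0.693), np.float64(0.695), np.float64(0.695), np.float64(0.697), np.float64(0.706), 0, 0]
top 0.24 [0, np.float64(0.702), np.float64(0.692), np.float64(0.663), np.float64(0.698), np.float64(0.698), np.float64(0.7), 
[... 888 characters left out ...]
float64(0.7), np.float64(0.699), np.float64(0.7), np.float64(0.701), np.float64(0.708), 0, 0]
scene 0.2 [0, np.float64(0.694), np.float64(0.693), np.float64(0.652), np.float64(0.693), np.float64(0.695), np.float64(0.695), np.float64(0.693), np.float64(0.696), np.float64(0.7), 0, 0]
scene 0.24 [0, 0, np.float64(0.696), np.float64(0.663), np.float64(0.721), np.float64(0.727), np.float64(0.726), np.float64(0.725), 0, 0, 0, 0]
scene 0.28 [0, 0, np.float64(0.854), 0, 0, 0, 0, 0, 0, 0, 0, 0]
scene 0.32 [0, 0, 0, 0, 0, 0, 0, 0, 0, 0, 0, 0]
[-0.36 -0.32 -0.28 -0.24 -0.2  -0.16 -0.12 -0.08 -0.04 -0.    0.04  0.08]
[ 0.19055467 -0.6211505   0.18313405] [-1.79949632e+02  5.87044689e-03  1.70624138e+01]
```

```bash
cat >> h.py <<'E'
def plan(wps, start=None):
    "world x,y,z,yaw(deg) -> tool rows"
    o=readout.get_obs(); p=o['tool_pos']; R=cv2.Rodrigues(np.zeros(3))[0]
    from scipy.spatial.transform import Rotation as Ro
    R=Ro.from_euler('xyz',o['tool_rot'],degrees=True).as_matrix()
    print('t',round(o['time_s'],2),'tcp',p.round(4),o['tool_rot'].round(2),'w',round(o['grip_width'],4),'F',o['force'].round(1))
    for w in wps:
        d=R.T@(np.array(w[:3])-p); a=-np.radians((w[3]-o['tool_rot'][2]+180)%360-180)
        print(np.r_[d,a].round(3).tolist())
E
python3 - <<'E'
from h import *
P=np.concatenate([cloud(read_camera(n)).reshape(-1,3) for n in('top','scene')])
for x0 in np.arange(.05,.75,.1):
    print(x0.round(2),[round(float(np.percentile(q,98)),2) if len(q:=P[(P[:,0]>x0)&(P[:,0]<x0+.1)&(P[:,1]>y0)&(P[:,1]<y0+.08),2])>5 else None for y0 in np.arange(-.76,-.1,.08)])
plan([(.33,-.42,.30,0),(.45,-.15,.30,-8.8),(.6376,.0606,.30,-8.8)])
E
```

```text
0.05 [-0.62, -0.62, -0.62, -0.62, -0.62, -0.62, -0.62, 0.0, 0.56]
0.15 [0.33, 0.55, 0.58, 0.59, -0.62, -0.62, -0.62, -0.52, -0.52]
0.25 [0.3, -0.62, 0.3, 0.33, -0.62, -0.62, -0.62, -0.62, -0.62]
0.35 [0.34, 0.41, 0.46, 0.33, 0.25, 0.0, 0.0, 0.0, 0.0]
0.45 [0.28, 0.32, 0.32, 0.32, 0.32, 0.03, 0.08, 0.09, 0.09]
0.55 [0.28, 0.32, 0.32, 0.32, 0.32, 0.03, 0.09, 0.08, 0.08]
0.65 [0.32, 0.34, 0.34, 0.34, 0.34, 0.24, 0.26, 0.25, 0.24]
t 0.35 tcp [ 0.1907 -0.6213  0.1834] [-179.98    0.     17.06] w 0.0872 F [ 0.   0.3 -0.1]
[0.192, -0.152, -0.117, 0.298]
[0.386, -0.374, -0.116, 0.451]
[0.627, -0.521, -0.116, 0.451]
```

Run:
```python
from h import *
plan([(.2,-.6,.36,17),(.26,-.40,.36,10),(.36,-.25,.33,0),(.45,-.15,.30,-8.8)])
```

```text
t 0.35 tcp [ 0.1907 -0.6213  0.1834] [-179.98    0.     17.06] w 0.0872 F [ 0.   0.3 -0.1]
[0.015, -0.018, -0.177, 0.001]
[0.131, -0.191, -0.177, 0.123]
[0.271, -0.305, -0.146, 0.298]
[0.386, -0.374, -0.116, 0.451]
```

Emit:
servo_tool:
  plan:
    - [[0.087,0.015,-0.018,-0.18,0],[0.087,0.015,-0.018,-0.18,0],[0.087,0.015,-0.018,-0.18,0],[0.087,0.015,-0.018,-0.18,0],[0.087,0.015,-0.018,-0.18,0],[0.06,0.131,-0.191,-0.18,0.12],[0.06,0.131,-0.191,-0.18,0.12],[0.06,0.131,-0.191,-0.18,0.12],[0.06,0.131,-0.191,-0.18,0.12],[0.06,0.131,-0.191,-0.18,0.12],[0.06,0.131,-0.191,-0.18,0.12],[0.06,0.131,-0.191,-0.18,0.12]]

```text
time_s: 1.35
tool_pos: [0.2612, -0.3984, 0.3647]
tool_rot: [179.9, -0.0, 10.4]
force: [0.2, -0.6, -0.2]
grip_width: 0.0607
```

Run:
```python
from h import *
plan([(.36,-.25,.33,0),(.45,-.15,.30,-8.8),(.6376,.0606,.2,-8.8)])
print(readout.get_obs()['qpos'])
```

```text
t 1.35 tcp [ 0.2612 -0.3984  0.3647] [ 1.7987e+02 -2.0000e-02  1.0450e+01] w 0.0607 F [ 0.2 -0.6 -0.2]
[0.124, -0.128, 0.034, 0.182]
[0.231, -0.21, 0.064, 0.336]
[0.453, -0.384, 0.164, 0.336]
[ 64.49776345  -4.01161185 -10.1884124   87.68245472  -0.67280603
  96.13798884 -25.29131884]
```

Emit:
servo_tool:
  plan:
    - [[0.04,0.124,-0.128,0.034,0.18],[0.04,0.124,-0.128,0.034,0.18],[0.04,0.124,-0.128,0.034,0.18],[0.04,0.124,-0.128,0.034,0.18],[0.04,0.24,-0.21,0.064,0.336],[0.04,0.24,-0.21,0.064,0.336],[0.04,0.24,-0.21,0.064,0.336],[0.04,0.453,-0.384,0.164,0.336],[0.04,0.453,-0.384,0.164,0.336],[0.04,0.453,-0.384,0.164,0.336],[0.04,0.453,-0.384,0.164,0.336],[0.04,0.453,-0.384,0.164,0.336]]

```text
time_s: 2.35
tool_pos: [0.5592, -0.032, 0.2411]
tool_rot: [179.9, -0.1, -9.0]
force: [0.8, -0.2, 0.3]
grip_width: 0.04
```

Run:
```python
from h import *
plan([(.6376,.0606,.2,-8.8),(.6376,.0606,.07,-8.8)])
c=read_camera('wrist'); save('w',c,'wrist1')
```

```text
t 2.35 tcp [ 0.5592 -0.032   0.2411] [ 1.7988e+02 -1.0000e-01 -8.9800e+00] w 0.04 F [ 0.8 -0.2  0.3]
[0.063, -0.104, 0.041, -0.003]
[0.063, -0.104, 0.171, -0.003]
```

View pics/wrist1.png

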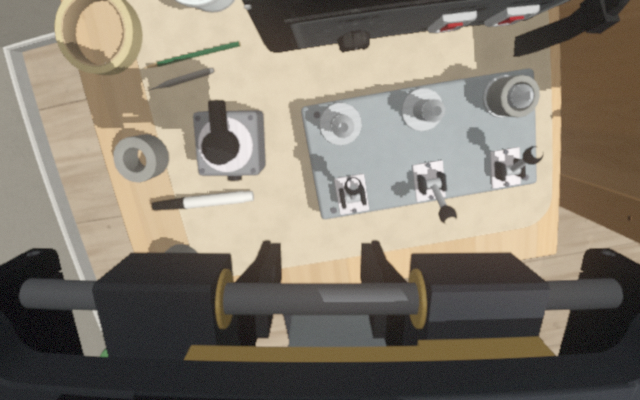

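Wrist view: the isolator bar points straight up in the image, from hub (221,146) to end (217,103), so its direction is about −9°. I go down straddling it.

Emit:
servo_tool:
  plan:
    - [[0.04,0.063,-0.104,0.03,0],[0.04,0.063,-0.104,0.03,0],[0.04,0.063,-0.104,0.03,0],[0.04,0.063,-0.104,0.03,0],[0.04,0.063,-0.104,0.1,0],[0.04,0.063,-0.104,0.13,0],[0.04,0.063,-0.104,0.15,0],[0.04,0.063,-0.104,0.171,0],[0.04,0.063,-0.104,0.171,0],[0.02,0.063,-0.104,0.171,0],[0.02,0.063,-0.104,0.171,0],[0.02,0.063,-0.104,0.171,0]]
  force: 5

```text
time_s: 3.4
tool_pos: [0.6409, 0.0718, 0.0694]
tool_rot: [-179.6, -0.2, -8.5]
force: [0.1, -0.5, 1.5]
grip_width: 0.0273
```

Run:
```python
from h import *
A=np.array([.6065,.0655]);r=.032
def arc(a0,a1,n):
    return [(*(A+r*np.array([np.cos(np.radians(a)),np.sin(np.radians(a))])),.07,a) for a in np.linspace(a0,a1,n+1)[1:]]
plan(arc(-8.8,38.2,8)+arc(38.2,86.2,8))
```

```text
t 3.4 tcp [0.6409 0.0718 0.0694] [-1.7956e+02 -1.5000e-01 -8.4700e+00] w 0.0273 F [ 0.1 -0.5  1.5]
[-0.001, 0.008, -0.001, -0.097]
[-0.002, 0.005, -0.001, -0.199]
[-0.002, 0.002, -0.001, -0.302]
[-0.004, -0.001, -0.001, -0.404]
[-0.005, -0.004, -0.001, -0.507]
[-0.007, -0.007, -0.001, -0.609]
[-0.009, -0.01, -0.001, -0.712]
[-0.011, -0.012, -0.0, -0.815]
[-0.014, -0.014, -0.0, -0.919]
[-0.016, -0.016, -0.0, -1.024]
[-0.019, -0.018, -0.0, -1.129]
[-0.022, -0.019, -0.0, -1.233]
[-0.026, -0.02, -0.0, -1.338]
[-0.029, -0.02, -0.0, -1.443]
[-0.032, -0.021, -0.0, -1.548]
[-0.036, -0.021, -0.0, -1.652]
```

Emit:
servo_tool:
  plan:
    - [[0.02,-0.001,0.008,0,-0.1],[0.02,-0.002,0.005,0,-0.2],[0.02,-0.002,0.002,0,-0.3],[0.02,-0.004,-0.001,0,-0.4],[0.02,-0.005,-0.004,0,-0.5],[0.02,-0.007,-0.007,0,-0.61],[0.02,-0.009,-0.01,0,-0.71],[0.02,-0.011,-0.012,0,-0.81],[0.02,-0.014,-0.014,0,-0.92],[0.02,-0.016,-0.016,0,-1.02],[0.02,-0.019,-0.018,0,-1.13],[0.02,-0.019,-0.018,0,-1.13]]

```text
time_s: 4.4
tool_pos: [0.6256, 0.0932, 0.0716]
tool_rot: [179.9, -0.6, 56.5]
force: [-0.1, -0.4, 0.3]
grip_width: 0.02
```

Run:
```python
from h import *
A=np.array([.6065,.0655]);r=.032
def arc(a0,a1,n):
    return [(*(A+r*np.array([np.cos(np.radians(a)),np.sin(np.radians(a))])),.07,a) for a in np.linspace(a0,a1,n+1)[1:]]
plan(arc(56.2,88.2,5)+[(.61,.1,.15,88)])
```

```text
t 4.4 tcp [0.6256 0.0932 0.0716] [179.93  -0.58  56.46] w 0.02 F [-0.1 -0.4  0.3]
[-0.002, -0.004, 0.002, -0.107]
[-0.002, -0.008, 0.002, -0.219]
[-0.003, -0.011, 0.002, -0.331]
[-0.005, -0.014, 0.002, -0.442]
[-0.006, -0.017, 0.002, -0.554]
[-0.002, -0.017, -0.078, -0.55]
```

Emit:
servo_tool:
  plan:
    - [[0.02,-0.002,-0.004,0,-0.11],[0.02,-0.002,-0.008,0,-0.22],[0.02,-0.003,-0.011,0,-0.33],[0.02,-0.005,-0.014,0,-0.44],[0.02,-0.006,-0.018,0,-0.56],[0.02,-0.006,-0.018,0,-0.56],[0.02,-0.006,-0.018,0,-0.56],[0.03,-0.006,-0.018,0,-0.56],[0.03,-0.006,-0.018,-0.04,-0.55],[0.03,-0.006,-0.018,-0.08,-0.55],[0.03,-0.006,-0.018,-0.15,-0.55],[0.03,-0.006,-0.018,-0.15,-0.55]]

```text
time_s: 5.4
tool_pos: [0.6075, 0.0977, 0.2259]
tool_rot: [179.4, -0.5, 87.8]
force: [1.0, 0.7, 0.7]
grip_width: 0.0298
```

Run:
```python
from h import *
c=read_camera('top'); save('t',c,'top2',(190,120,470,310),2.0)
P=cloud(c)
print('rings',[np.round(px(c,q),3) for q in ((213,220),(216,291))])
plan([(.45,-.05,.3,22),(.52,-.254,.25,22),(.610,-.2543,.25,22),(.61,-.2543,.034,22)])
```

```text
rings [array([0.56 , 0.074, 0.678]), array([0.494, 0.074, 0.664])]
t 5.45 tcp [0.6099 0.0988 0.2309] [178.99  -0.59  87.78] w 0.0299 F [2.4 1.9 4. ]
[-0.154, -0.153, -0.073, 1.148]
[-0.356, -0.076, -0.024, 1.148]
[-0.353, 0.014, -0.022, 1.148]
[-0.355, 0.01, 0.193, 1.148]
```

View pics/top2.png

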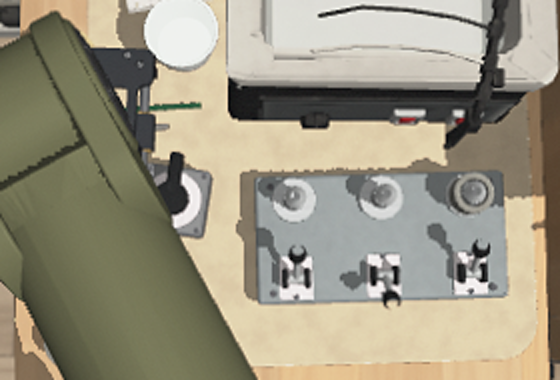

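The top view still shows the bar pointing away, from (176,155) to (176,190) in the crop. I check it with depth before going on.

Run:
```python
from h import *
c=read_camera('wrist'); save('w',c,'wrist2')
P=cloud(c); s=(P[:,:,2]>.078)&(P[:,:,2]<.095)&(P[:,:,0]>.55)&(P[:,:,0]<.68)&(P[:,:,1]>.02)&(P[:,:,1]<.13)
q=P[s]; print(len(q), q.min(0) if len(q) else 0,q.max(0) if len(q) else 0)
print(readout.get_obs())
```

```text
1340 [0.5901496  0.04876724 0.07808553] [0.65495362 0.08381561 0.08964406]
{'time_s': 5.5, 'qpos': array([ 39.27919786,  25.97134516, -68.56046673,  83.62989101,
        24.08498955,  85.52194824, -30.85815283]), 'joint_velocities': array([-0.25972763,  2.21932297,  2.11408217,  5.44437166,  0.68361552,
       -2.2354386 , -0.35095316]), 'effort': array([  0.9466793 , -37.5813067 , -12.46404469, -29.86426055,
        -0.05922368,   0.36046503,   0.11824572]), 'tool_pos': array([0.6094365 , 0.0986216 , 0.22777852]), 'tool_rot': array([179.08385872,  -0.56539324,  87.79064212]), 'force': array([0.16718762, 0.07704434, 0.2382138 ]), 'wrist_torque': array([-0.05268703, -0.07157144,  0.03199563]), 'grip_width': 0.029802339060374303}
```

View pics/wrist2.png

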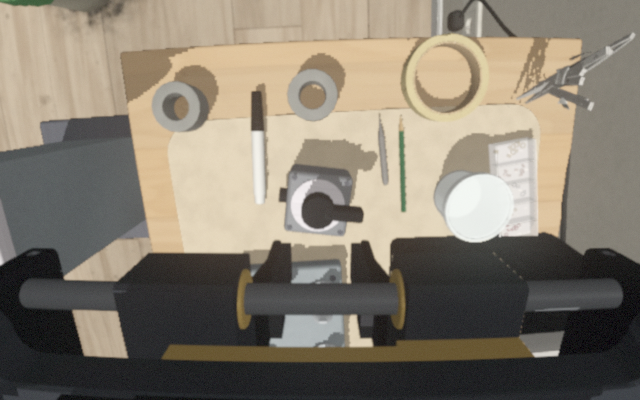

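Run:
```python
from h import *
c=read_camera('wrist'); P=cloud(c)
print(np.linalg.inv(c['camera_from_world']).round(3))
for uv in [(283,246),(280,260),(290,300),(270,330),(366,246),(368,260),(365,300),(380,330)]: print(uv,P[uv[1],uv[0]].round(4),c['range_z'][uv[1],uv[0]])
o=readout.get_obs(); print(o['tool_pos'],o['tool_rot'])
```

```text
[[ 0.999  0.042 -0.003  0.609]
 [-0.039  0.961  0.272  0.174]
 [ 0.014 -0.272  0.962  0.43 ]
 [ 0.     0.     0.     1.   ]]
(283, 246) [0.5905 0.108  0.2701] 0.17139544
(280, 260) [0.5907 0.1085 0.2874] 0.15464376
(290, 300) [0.601  0.1285 0.3544] 0.084731944
(270, 330) [0.5883 0.0922 0.3152] 0.13224927
(366, 246) [0.6304 0.1085 0.2755] 0.16618675
(368, 260) [0.6291 0.1085 0.2912] 0.15104692
(365, 300) [0.6193 0.1277 0.3546] 0.08479548
(380, 330) [0.6273 0.1022 0.3318] 0.11369472
[0.60810743 0.09774055 0.22464988] [179.31924037  -0.49155002  87.80576966]
```

Run:
```python
from h import *
c=read_camera('wrist'); P=cloud(c)
p=readout.get_obs()['tool_pos']; s=(np.abs(P[:,:,0]-p[0])<.06)&(np.abs(P[:,:,1]-p[1])<.05)&(P[:,:,2]>.15)
q=P[s]; v,u=np.where(s)
for lo in (.20,.21,.22,.23,.24,.25,.26,.27):
    m=(q[:,2]>lo)&(q[:,2]<lo+.01)
    for side in (-1,1):
        k=m&(np.sign(q[:,0]-p[0])==side)
        if k.sum(): print(round(lo,2),side,k.sum(),q[k].min(0).round(4),q[k].max(0).round(4),'px',u[k].min(),u[k].max(),v[k].min(),v[k].max())
print(p)
t=read_camera('top'); print(readout.get_obs()['tool_pos'])
```

```text
0.26 -1 125 [0.5842 0.0884 0.2622] [0.5928 0.1101 0.27  ] px 272 291 240 279
0.26 1 122 [0.6219 0.0873 0.2629] [0.6315 0.1082 0.27  ] px 350 369 240 279
0.27 -1 235 [0.5838 0.0898 0.27  ] [0.5927 0.11   0.2799] px 268 290 244 282
0.27 1 235 [0.6219 0.0885 0.27  ] [0.6315 0.1084 0.2799] px 351 372 244 282
[0.60697908 0.09697563 0.22241657]
[0.60622684 0.09655193 0.22099904]
```

Run:
```python
from h import *
c=read_camera('scene'); P=cloud(c); o=readout.get_obs(); p=o['tool_pos']
s=(np.abs(P[:,:,0]-p[0])<.04)&(np.abs(P[:,:,1]-p[1])<.03)&(P[:,:,2]>.13)&(P[:,:,2]<.40)
q=P[s]; print(p,o['tool_rot'],len(q)); z=np.sort(q[:,2]); print(z[:15].round(4)); print(np.histogram(z,bins=np.arange(.2,.4,.02)))
print(q[np.argsort(q[:,2])[:8]].round(3))
cv2.imwrite('pics/s3.png',cv2.resize(c['image'][150:300,180:380,::-1],None,fx=4,fy=4))
```

```text
[0.60580943 0.09638882 0.22023592] [179.73310331  -0.39899287  87.88635752] 900
[0.2598 0.2599 0.26   0.2603 0.2603 0.2604 0.2604 0.2606 0.2608 0.261
 0.2611 0.2611 0.2612 0.2612 0.2616]
(array([  0,   0,   2, 161, 155,  93,  31, 118, 170]), array([0.2 , 0.22, 0.24, 0.26, 0.28, 0.3 , 0.32, 0.34, 0.36, 0.38]))
[[0.624 0.105 0.26 ]
 [0.585 0.106 0.26 ]
 [0.591 0.107 0.26 ]
 [0.622 0.096 0.26 ]
 [0.584 0.099 0.26 ]
 [0.623 0.089 0.26 ]
 [0.622 0.104 0.26 ]
 [0.622 0.088 0.261]]
```

View pics/s3.png

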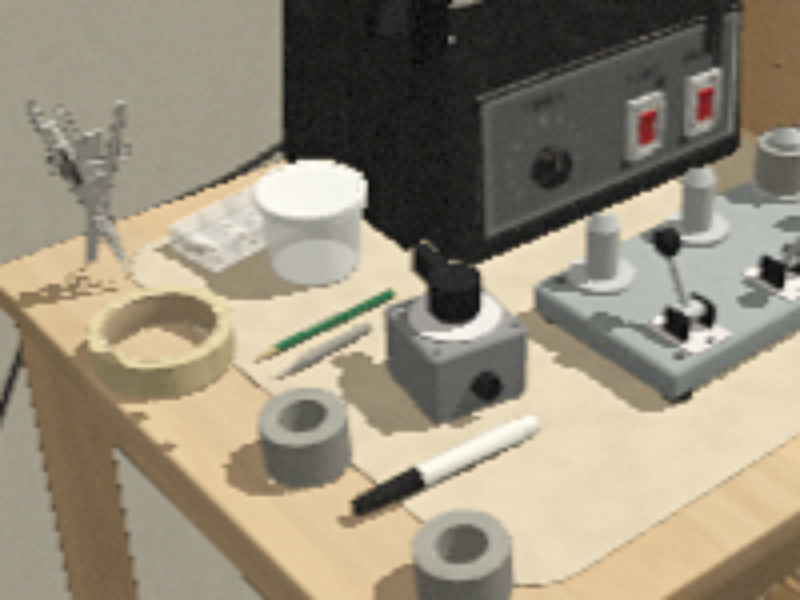

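Both cameras put the fingertips at z≈0.260 while the state says 0.220. The fingers therefore really end about 40 mm above the reported TCP, so the first sweep passed over the bar without touching it. From now on I subtract 0.04 from commanded z and check the descents by camera.

```bash
cat >> h.py <<'E'
def tips(cam='wrist'):
    "measured finger tip: lowest z, centre xy"
    P=cloud(read_camera(cam)); o=readout.get_obs(); p=o['tool_pos']
    q=P[(np.hypot(P[:,:,0]-p[0],P[:,:,1]-p[1])<.06)&(P[:,:,2]>p[2]+.025)&(P[:,:,2]<p[2]+.055)]
    print('tool',p.round(4),'tips zmin',np.percentile(q[:,2],2).round(4) if len(q) else None,'mid',((q.min(0)+q.max(0))/2).round(4) if len(q) else None)
E
python3 - <<'E'
from h import *
plan([(.635,.0606,.15,-8.8),(.635,.0606,.032,-8.8)])
E
```

```text
t 5.7 tcp [0.6058 0.0964 0.2202] [179.73  -0.4   87.89] w 0.0301 F [-0.  -0.8  0.2]
[-0.035, 0.03, 0.07, 1.687]
[-0.036, 0.03, 0.188, 1.687]
```

Emit:
servo_tool:
  plan:
    - [[0.04,-0.035,0.03,0.04,1.687],[0.04,-0.035,0.03,0.04,1.687],[0.04,-0.035,0.03,0.04,1.687],[0.04,-0.035,0.03,0.04,1.687],[0.04,-0.035,0.03,0.04,1.687],[0.04,-0.035,0.03,0.04,1.687],[0.04,-0.035,0.03,0.04,1.687],[0.04,-0.035,0.03,0.04,1.687],[0.04,-0.035,0.03,0.04,1.687],[0.04,-0.035,0.03,0.04,1.687],[0.04,-0.035,0.03,0.04,1.687],[0.04,-0.035,0.03,0.04,1.687]]

```text
time_s: 6.7
tool_pos: [0.6337, 0.0601, 0.1781]
tool_rot: [-179.6, -0.1, 1.6]
force: [0.6, -0.7, -0.3]
grip_width: 0.0399
```

Emit:
servo_tool:
  plan:
    - [[0.04,0,0,0,0.22],[0.04,0,0,0,0.22],[0.04,0,0,0,0.22],[0.04,0,0,0,0.22],[0.04,0,0,0,0.22]]

```text
time_s: 7.12
tool_pos: [0.6332, 0.0601, 0.1771]
tool_rot: [-179.6, 0.0, -10.9]
force: [-0.1, 0.3, 0.4]
grip_width: 0.0398
```

Run:
```python
from h import *
tips();tips('scene')
plan([(.635,.0606,.10,-8.8),(.635,.0606,.032,-8.8)]); print(readout.get_obs()['qpos'])
```

```text
tool [0.6333 0.0601 0.1774] tips zmin 0.2162 mid [0.635  0.0576 0.2235]
tool [0.6334 0.0601 0.1776] tips zmin 0.2156 mid [0.6336 0.0621 0.2232]
t 7.22 tcp [0.6334 0.0601 0.1776] [-1.7961e+02  1.0000e-02 -1.0910e+01] w 0.0399 F [ 0.7 -0.6  0. ]
[0.002, -0.0, 0.078, -0.037]
[0.002, 0.0, 0.146, -0.037]
[  28.12077775   22.98809005  -46.75332525   84.57054604   16.46141495
   79.48799542 -120.2058509 ]
```

Emit:
servo_tool:
  plan:
    - [[0.04,0.002,0,0.04,-0.04],[0.04,0.002,0,0.08,-0.04],[0.04,0.002,0,0.1,-0.04],[0.04,0.002,0,0.12,-0.04],[0.04,0.002,0,0.135,-0.04],[0.04,0.002,0,0.146,-0.04],[0.04,0.002,0,0.146,-0.04],[0.02,0.002,0,0.146,-0.04],[0.02,0.002,0,0.146,-0.04],[0.02,0.002,0,0.146,-0.04],[0.02,0.002,0,0.146,-0.04]]
  force: 5

```text
time_s: 8.13
tool_pos: [0.6365, 0.0609, 0.0329]
tool_rot: [-179.6, -0.1, -8.6]
force: [0.2, -1.0, -0.5]
grip_width: 0.0233
```

```bash
cat >> h.py <<'E'
def arc(a0,a1,n,z,r=.032,A=np.array([.6065,.0655])):
    return [(*(A+r*np.array([np.cos(np.radians(a)),np.sin(np.radians(a))])),z,a) for a in np.linspace(a0,a1,n+1)[1:]]
E
python3 - <<'E'
from h import *
plan(arc(-8.8,56.2,11,.032)+arc(56.2,86.2,5,.032))
E
```

```text
t 8.13 tcp [0.6365 0.0609 0.0329] [-1.7959e+02 -1.3000e-01 -8.6200e+00] w 0.0233 F [ 0.2 -1.  -0.5]
[0.001, -0.003, 0.001, -0.1]
[0.001, -0.007, 0.001, -0.203]
[0.0, -0.01, 0.001, -0.306]
[-0.001, -0.013, 0.001, -0.409]
[-0.003, -0.016, 0.001, -0.513]
[-0.004, -0.019, 0.001, -0.616]
[-0.006, -0.021, 0.001, -0.719]
[-0.009, -0.024, 0.001, -0.822]
[-0.011, -0.026, 0.001, -0.925]
[-0.014, -0.027, 0.001, -1.028]
[-0.017, -0.029, 0.001, -1.131]
[-0.02, -0.03, 0.001, -1.236]
[-0.023, -0.031, 0.001, -1.341]
[-0.026, -0.032, 0.001, -1.445]
[-0.03, -0.032, 0.001, -1.55]
[-0.033, -0.032, 0.001, -1.655]
```

Emit:
servo_tool:
  plan:
    - [[0.02,0.001,-0.003,0,-0.1],[0.02,0.001,-0.007,0,-0.2],[0.02,0,-0.01,0,-0.31],[0.02,-0.001,-0.013,0,-0.41],[0.02,-0.003,-0.016,0,-0.51],[0.02,-0.004,-0.019,0,-0.62],[0.02,-0.006,-0.021,0,-0.72],[0.02,-0.009,-0.024,0,-0.82],[0.02,-0.011,-0.026,0,-0.93],[0.02,-0.014,-0.027,0,-1.03],[0.02,-0.017,-0.029,0,-1.13],[0.02,-0.017,-0.029,0,-1.13]]

```text
time_s: 9.13
tool_pos: [0.6251, 0.0922, 0.0341]
tool_rot: [179.9, -0.5, 56.3]
force: [0.8, 0.4, 0.3]
grip_width: 0.0202
```

Run:
```python
from h import *
plan(arc(56.2,87.2,5,.032))
```

```text
t 9.13 tcp [0.6251 0.0922 0.0341] [179.94  -0.52  56.27] w 0.0202 F [0.8 0.4 0.3]
[-0.001, -0.004, 0.002, -0.107]
[-0.001, -0.007, 0.002, -0.215]
[-0.002, -0.011, 0.002, -0.323]
[-0.004, -0.014, 0.002, -0.432]
[-0.005, -0.017, 0.002, -0.54]
```

Emit:
servo_tool:
  plan:
    - [[0.02,-0.001,-0.004,0,-0.11],[0.02,-0.001,-0.007,0,-0.22],[0.02,-0.002,-0.011,0,-0.32],[0.02,-0.004,-0.014,0,-0.43],[0.02,-0.005,-0.017,0,-0.54],[0.02,-0.005,-0.017,0,-0.55],[0.02,-0.005,-0.017,0,-0.55],[0.03,-0.005,-0.016,0,-0.52],[0.03,-0.005,-0.016,-0.04,-0.52],[0.03,-0.005,-0.016,-0.08,-0.52],[0.03,-0.005,-0.016,-0.16,-0.52],[0.03,-0.005,-0.016,-0.16,-0.52]]

```text
time_s: 10.13
tool_pos: [0.6079, 0.0961, 0.1967]
tool_rot: [179.7, -0.4, 85.9]
force: [1.6, -0.2, 0.8]
grip_width: 0.0295
```

```bash
cat >> h.py <<'E'
def iso(cam='wrist'):
    P=cloud(read_camera(cam)); s=(P[:,:,2]>.08)&(P[:,:,2]<.095)&(abs(P[:,:,0]-.6065)<.06)&(abs(P[:,:,1]-.0655)<.06)
    q=P[s][:,:2]-[.6065,.0655]; f=q[np.hypot(*q.T)>.025].mean(0) if len(q) else np.zeros(2)
    print('bar n',len(q),'far mean',f.round(4),'angle',np.degrees(np.arctan2(f[1],f[0])).round(1),'(on -8.8, off 81.2)')
E
python3 - <<'E'
from h import *
iso();iso('scene');tips()
plan([(.45,-.0,.27,22),(.52,-.254,.22,22),(.610,-.2543,.2,22),(.61,-.2543,.034,22)])
print(readout.get_obs()['qpos'])
E
```

```text
bar n 1595 far mean [0.0065 0.0365] angle 79.9 (on -8.8, off 81.2)
bar n 169 far mean [0.0056 0.0378] angle 81.6 (on -8.8, off 81.2)
tool [0.61   0.097  0.1981] tips zmin 0.2403 mid [0.6112 0.0991 0.2464]
t 10.28 tcp [0.61   0.097  0.1981] [179.33  -0.49  85.91] w 0.0302 F [-1.4 -0.6 -1.4]
[-0.108, -0.152, -0.075, 1.115]
[-0.356, -0.064, -0.026, 1.115]
[-0.35, 0.025, -0.005, 1.115]
[-0.352, 0.023, 0.161, 1.115]
[ 40.43043875  28.70565573 -70.69811706  85.94010057  27.07183928
  83.64786545 -34.70955056]
```

The isolator is off (bar angle 80–82°). Next, to the worn ring on spindle 3, approaching with yaw 22° to clear the gooseneck.

Emit:
servo_tool:
  plan:
    - [[0.075,-0.108,-0.152,-0.075,0.5],[0.075,-0.108,-0.152,-0.075,0.7],[0.075,-0.108,-0.152,-0.075,1.115],[0.075,-0.108,-0.152,-0.075,1.115],[0.075,-0.108,-0.152,-0.075,1.115],[0.075,-0.356,-0.064,-0.026,1.115],[0.075,-0.356,-0.064,-0.026,1.115],[0.075,-0.356,-0.064,-0.026,1.115],[0.075,-0.356,-0.064,-0.026,1.115],[0.075,-0.356,-0.064,-0.026,1.115],[0.075,-0.356,-0.064,-0.026,1.115],[0.075,-0.356,-0.064,-0.026,1.115]]

```text
time_s: 11.28
tool_pos: [0.5186, -0.26, 0.2172]
tool_rot: [-179.8, -0.7, 21.5]
force: [0.6, -0.1, 0.0]
grip_width: 0.0746
```

Emit:
servo_tool:
  plan:
    - [[0.075,0,0,0,0],[0.075,0,0,0,0]]

```text
time_s: 11.45
tool_pos: [0.517, -0.2618, 0.2148]
tool_rot: [-179.5, -0.6, 21.2]
force: [-0.2, 0.8, 0.2]
grip_width: 0.0747
```

Run:
```python
from h import *
c=read_camera('wrist'); save('w',c,'wrist4'); P=cloud(c)
for y,x in ((-.0643,.6062),(-.1593,.6081),(-.2543,.61)):
    q=P[(abs(P[:,:,0]-x)<.02)&(abs(P[:,:,1]-y)<.02)&(P[:,:,2]>.074)&(P[:,:,2]<.095)]
    print(len(q),((q.min(0)+q.max(0))/2).round(4) if len(q) else 0)
q=P[(np.hypot(P[:,:,0]-.61,P[:,:,1]+.2543)<.035)&(P[:,:,2]>.062)&(P[:,:,2]<.074)]; print('worn',((q.min(0)+q.max(0))/2).round(4),(q.max(0)-q.min(0)).round(4))
tips()
plan([(.610,-.2543,.2,22),(.61,-.2543,.002,22)]); print(readout.get_obs()['qpos'])
```

```text
439 [ 0.6079 -0.064   0.0799]
450 [ 0.6098 -0.1585  0.0803]
429 [ 0.612  -0.2533  0.0801]
worn [ 0.6118 -0.2532  0.068 ] [0.0433 0.0434 0.0119]
tool [ 0.5184 -0.258   0.2168] tips zmin 0.255 mid [ 0.5198 -0.2558  0.2629]
t 11.55 tcp [ 0.5184 -0.258   0.2168] [-179.65   -0.64   21.55] w 0.0748 F [0.4 0.5 0.1]
[0.086, 0.03, 0.018, -0.008]
[0.084, 0.032, 0.216, -0.008]
[ 77.30592117  19.03955281 -65.05360319  89.25022198  16.69877477
  82.46135497 -57.09456744]
```

Emit:
servo_tool:
  plan:
    - [[0.075,0.085,0.03,0.03,-0.01],[0.075,0.085,0.03,0.03,-0.01],[0.075,0.085,0.03,0.03,-0.01],[0.075,0.085,0.03,0.03,-0.01],[0.075,0.085,0.03,0.06,-0.01],[0.075,0.085,0.031,0.09,-0.01],[0.075,0.085,0.031,0.12,-0.01],[0.075,0.085,0.031,0.12,-0.01],[0.075,0.085,0.031,0.12,-0.01]]

```text
time_s: 12.3
tool_pos: [0.6084, -0.2536, 0.098]
tool_rot: [-179.6, -0.5, 22.2]
force: [-0.2, -1.0, 1.1]
grip_width: 0.0751
```

Run:
```python
from h import *
tips('scene');tips('top')
plan([(.6105,-.2545,.002,22)]); print(readout.get_obs()['qpos'])
```

```text
tool [ 0.61   -0.2539  0.0998] tips zmin 0.1367 mid [ 0.6167 -0.2524  0.1451]
tool [ 0.6109 -0.2542  0.1007] tips zmin 0.1431 mid [ 0.6483 -0.2103  0.148 ]
t 12.4 tcp [ 0.6109 -0.2542  0.1007] [-179.81   -0.78   22.14] w 0.075 F [ 0.7 -0.1  0.5]
[-0.002, 0.0, 0.099, 0.002]
[ 61.84078596  34.05672569 -58.03697403  86.22561597  28.81461832
  75.39208103 -66.62218491]
```

Emit:
servo_tool:
  plan:
    - [[0.075,-0.001,0,0.04,0],[0.075,-0.001,0,0.07,0],[0.075,-0.002,0,0.09,0],[0.075,-0.002,0,0.098,0],[0.075,-0.002,0,0.098,0],[0.035,-0.002,0,0.098,0],[0.035,-0.002,0,0.098,0],[0.035,-0.002,0,0.098,0],[0.035,-0.002,0,0.098,0],[0.035,-0.002,0,0.098,0],[0.035,-0.002,0,0.098,0],[0.035,-0.002,0,0.098,0]]
  force: 25

```text
time_s: 13.4
tool_pos: [0.6106, -0.2543, 0.0033]
tool_rot: [-179.8, -0.8, 22.1]
force: [-0.5, -0.2, 3.0]
grip_width: 0.0438
```

Run:
```python
from h import *
plan([(.61,-.2543,.1,22)])
```

```text
t 13.4 tcp [ 0.6106 -0.2543  0.0033] [-179.85   -0.81   22.15] w 0.0438 F [-0.5 -0.2  3. ]
[0.001, -0.0, -0.097, 0.003]
```

Emit:
servo_tool:
  plan:
    - [[0.035,0,0,-0.02,0],[0.035,0,0,-0.05,0],[0.035,0,0,-0.08,0],[0.035,0,0,-0.1,0],[0.035,0,0,-0.12,0],[0.035,0,0,-0.12,0],[0.035,0,0,-0.12,0]]

```text
time_s: 13.98
tool_pos: [0.6097, -0.2553, 0.1241]
tool_rot: [-179.9, -0.9, 22.1]
force: [0.5, -0.1, -1.7]
grip_width: 0.0436
```

Run:
```python
from h import *
P=cloud(read_camera('scene'))
p=readout.get_obs()['tool_pos']
q=P[(np.hypot(P[:,:,0]-p[0],P[:,:,1]-p[1])<.04)&(P[:,:,2]>.093)&(P[:,:,2]<.2)]; print('lowest above spindle',np.sort(q[:,2])[:5])
plan([(.5,-.2,.12,22),(.45,-.02,.06,10),(.45,-.02,-.029,10)]); print(readout.get_obs()['qpos'])
```

```text
lowest above spindle [0.15510111 0.15533031 0.15652037 0.15687524 0.15691332]
t 14.03 tcp [ 0.6087 -0.2552  0.1227] [-179.84   -0.77   22.14] w 0.0436 F [-0.4 -0.2 -0.5]
[-0.08, -0.092, 0.002, 0.002]
[-0.059, -0.278, 0.063, 0.212]
[-0.06, -0.277, 0.152, 0.212]
[ 62.39875838  32.90775273 -58.72366025  85.06228287  27.87361043
  77.31372208 -65.89415968]
```

Emit:
servo_tool:
  plan:
    - [[0.035,-0.08,-0.092,0,0],[0.035,-0.08,-0.092,0,0],[0.035,-0.08,-0.092,0,0],[0.035,-0.08,-0.092,0,0],[0.035,-0.059,-0.278,0.04,0.21],[0.035,-0.059,-0.278,0.06,0.21],[0.035,-0.059,-0.278,0.06,0.21],[0.035,-0.059,-0.278,0.06,0.21],[0.035,-0.059,-0.278,0.06,0.21],[0.035,-0.059,-0.278,0.06,0.21],[0.035,-0.059,-0.278,0.06,0.21],[0.035,-0.059,-0.278,0.06,0.21]]

```text
time_s: 15.03
tool_pos: [0.4499, -0.0204, 0.0624]
tool_rot: [-179.7, -0.7, 10.1]
force: [-0.3, -0.5, 0.2]
grip_width: 0.0433
```

Run:
```python
from h import *
plan([(.45,-.02,-.03,10)])
```

```text
t 15.03 tcp [ 0.4499 -0.0204  0.0624] [-179.69   -0.7    10.09] w 0.0433 F [-0.3 -0.5  0.2]
[-0.001, 0.0, 0.092, 0.002]
```

Emit:
servo_tool:
  plan:
    - [[0.035,0,0,0.03,0],[0.035,0,0,0.06,0],[0.035,0,0,0.08,0],[0.035,0,0,0.088,0],[0.035,0,0,0.092,0],[0.035,0,0,0.093,0],[0.035,0,0,0.093,0],[0.06,0,0,0.093,0],[0.06,0,0,0.093,0],[0.06,0,0,0.093,0],[0.06,0,0,0.093,0],[0.06,0,0,0.093,0]]

```text
time_s: 16.03
tool_pos: [0.4512, -0.0199, -0.0303]
tool_rot: [-179.7, -0.7, 10.1]
force: [0.1, 0.3, -0.4]
grip_width: 0.0594
```

Emit:
servo_tool:
  plan:
    - [[0.07,0,0,-0.02,0],[0.07,0,0,-0.06,0],[0.07,0,0,-0.1,0],[0.07,0,0,-0.14,0],[0.07,0,0,-0.18,0],[0.08,0,0,-0.22,0],[0.08,0,0,-0.22,0],[0.08,0,0,-0.22,0]]

```text
time_s: 16.7
tool_pos: [0.4503, -0.0222, 0.192]
tool_rot: [180.0, -0.9, 10.0]
force: [0.6, 0.3, -0.8]
grip_width: 0.0784
```

Run:
```python
from h import *
c=read_camera('wrist'); save('w',c,'wrist5'); P=cloud(c)
def fit(x,y,zl,zh,R=.05):
    q=P[(np.hypot(P[:,:,0]-x,P[:,:,1]-y)<R)&(P[:,:,2]>zl)&(P[:,:,2]<zh)]
    if len(q)<5: return None
    (a,b),r=cv2.minEnclosingCircle(q[:,:2].astype(np.float32)); return np.round([a,b,r,np.median(q[:,2]),len(q)],4)
print('worn',fit(.45,-.02,.028,.045)); print('A',fit(.605,.186,.025,.045)); print('B',fit(.4535,.1795,.025,.045))
for x,y in ((.45,-.02),(.605,.186),(.4535,.1795)):
    q=P[(np.hypot(P[:,:,0]-x,P[:,:,1]-y)<.035)&(P[:,:,2]>.028)&(P[:,:,2]<.045)]
    if len(q)>50: print('normal',np.linalg.svd(q-q.mean(0),full_matrices=0)[2][2].round(3))
plan([(.45,-.02,.1,0)])
```

```text
worn [ 4.65e-01 -2.45e-02  3.45e-02  3.60e-02  8.30e+02]
A [5.96e-01 1.83e-01 2.58e-02 3.43e-02 7.12e+02]
B [4.550e-01 1.799e-01 2.840e-02 3.450e-02 1.808e+03]
normal [-0.001  0.002  1.   ]
normal [-0.058 -0.011  0.998]
normal [0.006 0.038 0.999]
t 16.75 tcp [ 0.4488 -0.0216  0.19  ] [-179.86   -0.75   10.08] w 0.0791 F [ 0.2 -0.3 -0.3]
[0.0, -0.001, 0.09, 0.176]
```

View pics/wrist5.png

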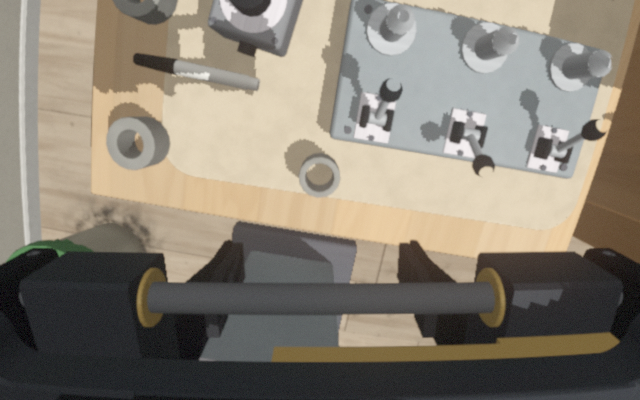

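Wrist view: the worn ring stands flat on the mat at (320,176). The switches still read on, off, on, and ring B is at (138,143). Next I pick B.

Run:
```python
from h import *
plan([(.455,.1795,.07,30),(.455,.1795,-.033,30)])
```

```text
t 16.75 tcp [ 0.4488 -0.0216  0.19  ] [-179.86   -0.75   10.08] w 0.0791 F [ 0.2 -0.3 -0.3]
[0.04, -0.197, 0.121, -0.348]
[0.038, -0.196, 0.224, -0.348]
```

Emit:
servo_tool:
  plan:
    - [[0.082,0.04,-0.197,0.05,-0.348],[0.082,0.04,-0.197,0.05,-0.348],[0.082,0.04,-0.197,0.05,-0.348],[0.082,0.04,-0.197,0.05,-0.348],[0.082,0.04,-0.197,0.05,-0.348],[0.082,0.04,-0.197,0.09,-0.348],[0.082,0.04,-0.197,0.12,-0.348],[0.082,0.04,-0.197,0.12,-0.348],[0.082,0.04,-0.197,0.12,-0.348],[0.082,0.04,-0.197,0.12,-0.348],[0.082,0.04,-0.197,0.12,-0.348]]

```text
time_s: 17.67
tool_pos: [0.4566, 0.1795, 0.0728]
tool_rot: [179.8, -0.9, 29.9]
force: [1.0, -0.2, 0.6]
grip_width: 0.082
```

```bash
cat >> h.py <<'E'
def fit(P,x,y,zl=.026,zh=.042,R=.045):
    q=P[(np.hypot(P[:,:,0]-x,P[:,:,1]-y)<R)&(P[:,:,2]>zl)&(P[:,:,2]<zh)]
    if len(q)<5: return None
    (a,b),r=cv2.minEnclosingCircle(q[:,:2].astype(np.float32)); return np.round([a,b,r,np.median(q[:,2]),len(q)],4)
E
python3 - <<'E'
from h import *
print('scene',fit(cloud(read_camera('scene')),.455,.1795)); tips('scene')
plan([(.455,.1795,.0,30),(.455,.1795,-.033,30)])
print(readout.get_obs()['qpos'])
E
```

```text
scene [4.566e-01 1.813e-01 2.990e-02 3.390e-02 3.380e+02]
tool [0.457  0.179  0.0729] tips zmin 0.112 mid [0.4472 0.18   0.1191]
t 17.77 tcp [0.457  0.179  0.0729] [179.7   -0.91  29.89] w 0.0822 F [0.6 0.1 0.2]
[-0.003, -0.002, 0.073, -0.002]
[-0.003, -0.002, 0.106, -0.002]
[ 44.12151409  15.0299321  -75.09174921 112.11147438  16.54501981
  63.96335643 -97.77470471]
```

Emit:
servo_tool:
  plan:
    - [[0.082,-0.001,-0.001,0.03,0],[0.082,-0.001,-0.001,0.06,0],[0.082,-0.001,-0.001,0.06,0]]

```text
time_s: 18.02
tool_pos: [0.4545, 0.1767, 0.0102]
tool_rot: [179.7, -0.6, 29.8]
force: [-1.8, -1.3, 0.2]
grip_width: 0.0818
```

Run:
```python
from h import *
plan([(.4553,.1797,-.033,30)])
print(readout.get_obs()['qpos'])
```

```text
t 18.02 tcp [0.4545 0.1767 0.0102] [179.67  -0.61  29.76] w 0.0818 F [-1.8 -1.3  0.2]
[0.002, -0.002, 0.043, -0.004]
[  37.23523712   20.65493662  -69.0514349   115.63032419   23.19636023
   58.25553738 -103.24494217]
```

Emit:
servo_tool:
  plan:
    - [[0.082,0.001,-0.002,0.02,0],[0.082,0.001,-0.002,0.035,0],[0.082,0.001,-0.002,0.042,0],[0.082,0.001,-0.002,0.042,0],[0.065,0.001,-0.002,0.042,0],[0.058,0.001,-0.002,0.042,0],[0.05,0.001,-0.002,0.042,0],[0.05,0.001,-0.002,0.042,0],[0.05,0.001,-0.002,0.042,0],[0.05,0.001,-0.002,0.042,0],[0.05,0.001,-0.002,0.042,0],[0.05,0.001,-0.002,0.042,0]]
  force: 25

```text
time_s: 19.02
tool_pos: [0.4554, 0.179, -0.0312]
tool_rot: [179.6, -0.6, 29.8]
force: [-0.6, -0.1, 5.9]
grip_width: 0.0563
```

Emit:
servo_tool:
  plan:
    - [[0.05,0,0,-0.02,0],[0.05,0,0,-0.04,0],[0.05,0,0,-0.08,0],[0.05,0,0,-0.12,0],[0.05,0,0,-0.16,0],[0.05,0,0,-0.16,0],[0.05,0,0,-0.16,0]]

```text
time_s: 19.6
tool_pos: [0.4551, 0.1789, 0.1306]
tool_rot: [179.4, -0.8, 29.7]
force: [0.0, -0.8, -1.4]
grip_width: 0.0565
```

Run:
```python
from h import *
P=cloud(read_camera('scene')); p=readout.get_obs()['tool_pos']
q=P[(np.hypot(P[:,:,0]-p[0],P[:,:,1]-p[1])<.045)&(P[:,:,2]>p[2]-.01)&(P[:,:,2]<p[2]+.07)]; print('lowest',p,np.sort(q[:,2])[:5],((q.min(0)+q.max(0))/2).round(4))
plan([(.47,.0,.13,10),(.606,-.0643,.12,3),(.606,-.0643,.003,3)])
print(readout.get_obs()['qpos'])
```

```text
lowest [0.45359987 0.1782278  0.12876834] [0.15934719 0.15970277 0.16019487 0.16099727 0.16114311] [0.4475 0.1805 0.179 ]
t 19.65 tcp [0.4536 0.1782 0.1288] [179.5   -0.65  29.72] w 0.0574 F [-0.4 -0.7 -1.5]
[-0.074, 0.163, -0.001, 0.344]
[0.012, 0.286, 0.011, 0.466]
[0.011, 0.285, 0.128, 0.466]
[ 48.95111307   7.12051016 -76.73127394 108.58441321   7.92242695
  69.2781728  -90.70279042]
```

Emit:
servo_tool:
  plan:
    - [[0.05,0.003,0.04,0,0.1],[0.05,0.005,0.08,0,0.2],[0.05,0.007,0.12,0,0.3],[0.05,0.009,0.16,0,0.4],[0.05,0.01,0.2,0,0.466],[0.05,0.011,0.24,0,0.466],[0.05,0.012,0.28,0,0.466],[0.05,0.012,0.286,0,0.466],[0.05,0.012,0.286,0,0.466],[0.05,0.012,0.286,0,0.466]]

```text
time_s: 20.48
tool_pos: [0.6042, -0.0634, 0.1284]
tool_rot: [-180.0, -0.5, 3.0]
force: [-0.2, 0.5, -0.3]
grip_width: 0.056
```

Run:
```python
from h import *
c=read_camera('scene'); save('s',c,'s6',(270,130,400,240),5); P=cloud(c); p=readout.get_obs()['tool_pos']
q=P[(np.hypot(P[:,:,0]-p[0],P[:,:,1]-p[1])<.05)&(P[:,:,2]>p[2]+.0)&(P[:,:,2]<p[2]+.037)]; print('ring',len(q),q.min(0).round(4),q.max(0).round(4))
P=cloud(read_camera('top')); q=P[(np.hypot(P[:,:,0]-p[0],P[:,:,1]-p[1])<.05)&(P[:,:,2]>p[2]+.02)&(P[:,:,2]<p[2]+.07)]; print('top',len(q),q.min(0).round(4),q.max(0).round(4))
plan([(.6062,-.0643,.06,3),(.6062,-.0643,.003,3)])
print(readout.get_obs()['qpos'])
```

```text
ring 48 [ 0.5752 -0.0829  0.1566] [ 0.6107 -0.0344  0.1661]Traceback (most recent call last):
  File "<stdin>", line 4, in <module>
    return umr_minimum(a, axis, None, out, keepdims, initial, where)
ValueError: zero-size array to reduction operation minimum which has no identity
```

View pics/s6.png

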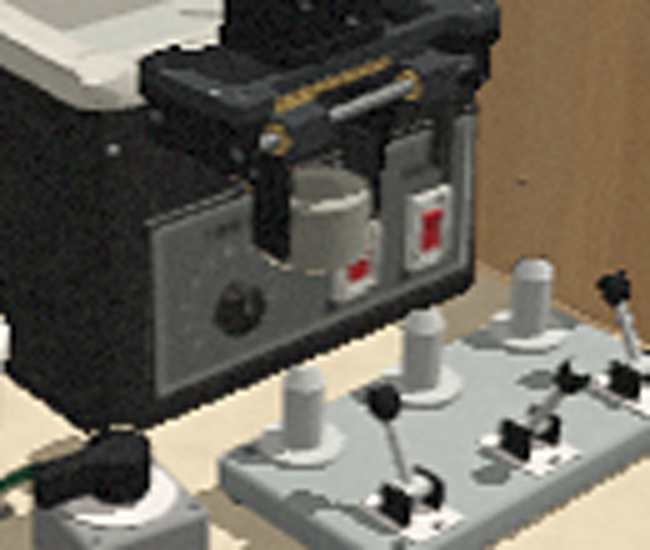

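The ring hangs upright in the jaws, with the near side at x≈0.575 so its centre matches the tool. The isolator bar is off. Descending.

Run:
```python
from h import *
plan([(.6068,-.0643,.06,3),(.6068,-.0643,.006,3)]); print(readout.get_obs()['qpos'])
```

```text
t 20.58 tcp [ 0.6044 -0.0619  0.1299] [179.94  -0.66   3.19] w 0.0564 F [-0.4  0.2 -0.2]
[0.001, 0.002, 0.07, 0.003]
[0.001, 0.002, 0.124, 0.003]
[ 49.38079331  24.55111578 -58.36819112  92.71677955  21.66871002
  74.24069614 -99.23850884]
```

Emit:
servo_tool:
  plan:
    - [[0.05,0.002,0.002,0.02,0],[0.05,0.002,0.002,0.035,0],[0.05,0.002,0.002,0.05,0],[0.05,0.002,0.002,0.06,0],[0.05,0.002,0.002,0.06,0],[0.05,0.002,0.002,0.06,0],[0.05,0.002,0.002,0.06,0]]

```text
time_s: 21.17
tool_pos: [0.6077, -0.0635, 0.0706]
tool_rot: [179.9, -0.7, 3.2]
force: [0.3, -0.0, 0.2]
grip_width: 0.0561
```

Run:
```python
from h import *
plan([(.6068,-.0643,.04,2),(.6068,-.0643,.006,2)])
```

```text
t 21.17 tcp [ 0.6077 -0.0635  0.0706] [179.94  -0.72   3.2 ] w 0.0561 F [ 0.3 -0.   0.2]
[-0.001, 0.001, 0.031, 0.021]
[-0.002, 0.001, 0.065, 0.021]
```

Emit:
servo_tool:
  plan:
    - [[0.05,-0.001,0.001,0.01,0],[0.05,-0.001,0.001,0.02,0],[0.05,-0.001,0.001,0.03,0],[0.05,-0.001,0.001,0.038,0],[0.05,-0.001,0.001,0.046,0],[0.05,-0.001,0.001,0.054,0],[0.05,-0.001,0.001,0.06,0],[0.05,-0.001,0.001,0.064,0],[0.05,-0.001,0.001,0.064,0],[0.05,-0.001,0.001,0.064,0]]

```text
time_s: 22.0
tool_pos: [0.6078, -0.0645, 0.0066]
tool_rot: [179.9, -0.7, 3.2]
force: [0.2, -0.2, -1.1]
grip_width: 0.0558
```

Run:
```python
from h import *
plan([]); P=cloud(read_camera('scene')); 
q=P[(np.hypot(P[:,:,0]-.606,P[:,:,1]+.064)<.032)&(P[:,:,2]>.033)&(P[:,:,2]<.078)]
h=np.histogram(q[:,2],bins=np.arange(.033,.08,.003)); print(h[0],q.min(0),q.max(0))
```

```text
t 22.0 tcp [ 0.6078 -0.0645  0.0066] [179.94  -0.74   3.21] w 0.0558 F [ 0.2 -0.2 -1.1]
[ 3  9 20 10 17 11 14 15 15 11 16 22 56 44 22] [ 0.57777889 -0.09471174  0.03418689] [ 0.62626676 -0.03325794  0.07792467]
```

Emit:
servo_tool:
  plan:
    - [[0.05,0,0,0.001,0],[0.05,0,0,0.001,0],[0.065,0,0,0.001,0],[0.078,0,0,0.001,0],[0.078,0,0,0.001,0],[0.078,0,0,0.001,0],[0.078,0,0,-0.03,0],[0.078,0,0,-0.07,0],[0.078,0,0,-0.11,0],[0.078,0,0,-0.13,0],[0.078,0,0,-0.13,0],[0.078,0,0,-0.13,0]]

```text
time_s: 23.05
tool_pos: [0.607, -0.0646, 0.1377]
tool_rot: [179.9, -0.9, 3.2]
force: [-1.3, 0.1, 0.1]
grip_width: 0.0779
```

```bash
cat >> h.py <<'E'
def ringtop(P,x,y,zl,zh):
    q=P[(np.hypot(P[:,:,0]-x,P[:,:,1]-y)<.04)&(np.hypot(P[:,:,0]-x,P[:,:,1]-y)>.013)&(P[:,:,2]>zl)&(P[:,:,2]<zh)]
    if len(q)<10: print('none',len(q)); return
    print('ringtop',np.round((q.min(0)+q.max(0))/2,4)[:2],'ext',np.ptp(q,0)[:2].round(4),'z',np.median(q[:,2]).round(4),'n',np.linalg.svd(q-q.mean(0),full_matrices=0)[2][2].round(3))
E
python3 - <<'E'
from h import *
for n in('wrist','scene'):
    P=cloud(read_camera(n)); ringtop(P,.607,-.064,.062,.078); print(fit(P,.605,.186))
plan([(.59,.1,.13,30),(.605,.1857,.08,30)]); print(readout.get_obs()['qpos'])
E
```

```text
ringtop [ 0.6074 -0.0646] ext [0.0554 0.0551] z 0.0711 n [ 0.01 -0.    1.  ]
[6.078e-01 1.855e-01 2.900e-02 3.430e-02 2.225e+03]
ringtop [ 0.6072 -0.0633] ext [0.0557 0.0578] z 0.0702 n [ 0.058 -0.036 -0.998]
[6.080e-01 1.871e-01 2.980e-02 3.370e-02 2.660e+02]
t 23.15 tcp [ 0.6052 -0.0648  0.1351] [179.94  -0.63   3.19] w 0.078 F [-0.  -0.  -1.1]
[-0.006, -0.165, 0.005, -0.468]
[0.013, -0.25, 0.055, -0.468]
[ 49.60043272  24.48282001 -58.44253504  92.15778726  21.55365851
  74.85255335 -98.84943082]
```

Ring B is seated (top at 0.071, centred within 1–2 mm). Next ring A, with jaw yaw 55° so the gripper body clears the isolator bar.

Run:
```python
from h import *
plan([(.57,.06,.13,30),(.607,.1857,.12,55)])
```

```text
t 23.15 tcp [ 0.6052 -0.0648  0.1351] [179.94  -0.63   3.19] w 0.078 F [-0.  -0.  -1.1]
[-0.028, -0.127, 0.005, -0.468]
[0.016, -0.25, 0.015, -0.904]
```

Emit:
servo_tool:
  plan:
    - [[0.082,-0.01,-0.04,0,-0.12],[0.082,-0.02,-0.08,0,-0.24],[0.082,-0.028,-0.127,0,-0.36],[0.082,-0.01,-0.165,0,-0.47],[0.082,0.005,-0.2,0,-0.58],[0.082,0.016,-0.24,0,-0.7],[0.082,0.016,-0.25,0.01,-0.8],[0.082,0.016,-0.25,0.01,-0.904],[0.082,0.016,-0.25,0.02,-0.904],[0.082,0.016,-0.25,0.02,-0.904],[0.082,0.016,-0.25,0.02,-0.904]]

```text
time_s: 24.07
tool_pos: [0.6068, 0.1839, 0.113]
tool_rot: [179.6, -0.2, 54.8]
force: [-0.6, -0.3, 0.1]
grip_width: 0.0819
```

Run:
```python
from h import *
print(fit(cloud(read_camera('scene')),.606,.186));tips('scene')
plan([(.6068,.1858,.02,55),(.6068,.1858,-.033,55)]); print(readout.get_obs()['qpos'])
```

```text
[6.083e-01 1.885e-01 2.940e-02 3.390e-02 2.660e+02]
tool [0.6076 0.1843 0.1146] tips zmin 0.1531 mid [0.5678 0.2125 0.1608]
t 24.17 tcp [0.6076 0.1843 0.1146] [179.47  -0.29  54.79] w 0.082 F [0.7 0.2 0.4]
[0.0, -0.002, 0.095, -0.004]
[0.0, -0.003, 0.148, -0.004]
[ 28.81563295  34.24840153 -67.06727837  89.46200591  32.48460587
  77.38462841 -76.9252487 ]
```

Emit:
servo_tool:
  plan:
    - [[0.082,0,-0.002,0.04,0],[0.082,0,-0.002,0.08,0],[0.082,0,-0.002,0.1,0],[0.082,0,-0.002,0.12,0],[0.082,0,-0.002,0.135,0],[0.082,0,-0.002,0.145,0],[0.082,0,-0.002,0.147,0],[0.082,0,-0.002,0.147,0]]

```text
time_s: 24.83
tool_pos: [0.6078, 0.1851, -0.0322]
tool_rot: [179.5, -0.3, 54.7]
force: [0.6, 0.4, 0.6]
grip_width: 0.082
```

Emit:
servo_tool:
  plan:
    - [[0.07,0,0,0,0],[0.06,0,0,0,0],[0.05,0,0,0,0],[0.05,0,0,0,0],[0.05,0,0,0,0],[0.05,0,0,0,0],[0.05,0,0,0,0],[0.05,0,0,0,0]]
  force: 25

```text
time_s: 25.5
tool_pos: [0.608, 0.1852, -0.0318]
tool_rot: [179.4, -0.3, 54.7]
force: [-0.6, 0.2, 2.5]
grip_width: 0.0547
```

Emit:
servo_tool:
  plan:
    - [[0.05,0,0,-0.02,0],[0.05,0,0,-0.04,0],[0.05,0,0,-0.08,0],[0.05,0,0,-0.12,0],[0.05,0,0,-0.16,0],[0.05,0,0,-0.17,0],[0.05,0,0,-0.17,0],[0.05,0,0,-0.17,0]]

```text
time_s: 26.17
tool_pos: [0.606, 0.1849, 0.1376]
tool_rot: [179.4, -0.3, 54.7]
force: [-0.5, -0.2, -2.3]
grip_width: 0.055
```

Run:
```python
from h import *
P=cloud(read_camera('scene')); p=readout.get_obs()['tool_pos']
q=P[(np.hypot(P[:,:,0]-p[0],P[:,:,1]-p[1])<.045)&(P[:,:,2]>p[2]-.03)&(P[:,:,2]<p[2]+.07)]; print('lowest',p,np.sort(q[:,2])[:5],q.min(0),q.max(0))
plan([(.5,.05,.13,40),(.5,-.2,.13,22),(.61,-.2543,.13,22)])
print(readout.get_obs()['qpos'])
```

```text
lowest [0.60528295 0.18445559 0.13622261] [0.16628219 0.16707357 0.16707666 0.16737376 0.16745745] [0.5681753  0.16398705 0.16628219] [0.62048256 0.21552123 0.20574393]
t 26.22 tcp [0.6053 0.1845 0.1362] [ 1.7951e+02 -1.7000e-01  5.4740e+01] w 0.0548 F [-0.4  1.  -0.6]
[-0.171, -0.008, 0.006, 0.257]
[-0.375, 0.136, 0.006, 0.571]
[-0.356, 0.257, 0.007, 0.571]
[ 29.17983446  33.12839578 -67.85548756  88.19379146  31.41377958
  79.37404101 -76.39449233]
```

Emit:
servo_tool:
  plan:
    - [[0.05,-0.04,-0.002,0,0.1],[0.05,-0.08,-0.004,0,0.18],[0.05,-0.12,-0.006,0,0.26],[0.05,-0.16,-0.006,0,0.26],[0.05,-0.2,0.01,0,0.3],[0.05,-0.234,0.034,0,0.36],[0.05,-0.268,0.058,0,0.42],[0.05,-0.302,0.082,0,0.48],[0.05,-0.336,0.106,0,0.54],[0.05,-0.37,0.132,0,0.571],[0.05,-0.375,0.136,0,0.571],[0.05,-0.375,0.136,0,0.571]]

```text
time_s: 27.22
tool_pos: [0.4972, -0.2055, 0.1334]
tool_rot: [179.9, -0.3, 21.5]
force: [-0.4, -0.3, -0.4]
grip_width: 0.0552
```

Run:
```python
from h import *
plan([(.61,-.2543,.13,22)])
```

```text
t 27.22 tcp [ 0.4972 -0.2055  0.1334] [179.88  -0.28  21.52] w 0.0552 F [-0.4 -0.3 -0.4]
[0.087, 0.087, 0.004, -0.008]
```

Emit:
servo_tool:
  plan:
    - [[0.05,0.03,0.03,0.003,0],[0.05,0.06,0.06,0.003,0],[0.05,0.087,0.087,0.003,0],[0.05,0.087,0.087,0.003,0],[0.05,0.087,0.087,0.003,0],[0.05,0.087,0.087,0.003,0],[0.05,0.087,0.087,0.003,0]]

```text
time_s: 27.8
tool_pos: [0.609, -0.2529, 0.1305]
tool_rot: [179.9, -0.2, 21.6]
force: [-0.1, 0.8, -1.1]
grip_width: 0.0547
```

Run:
```python
from h import *
c=read_camera('scene'); save('s',c,'s7',(320,120,450,230),5); P=cloud(c); p=readout.get_obs()['tool_pos']
q=P[(np.hypot(P[:,:,0]-p[0],P[:,:,1]-p[1])<.05)&(P[:,:,2]>p[2]+.0)&(P[:,:,2]<p[2]+.037)]; print('ring',len(q),q.min(0).round(4),q.max(0).round(4))
plan([(.6105,-.2543,.07,22),(.6105,-.2543,.006,22)])
```

```text
ring 32 [ 0.5814 -0.2651  0.1595] [ 0.621  -0.2257  0.1674]
t 27.85 tcp [ 0.6091 -0.2535  0.131 ] [179.86  -0.21  21.61] w 0.0548 F [ 0.3 -0.3 -0.6]
[0.001, 0.001, 0.061, -0.007]
[0.001, 0.001, 0.125, -0.007]
```

View pics/s7.png

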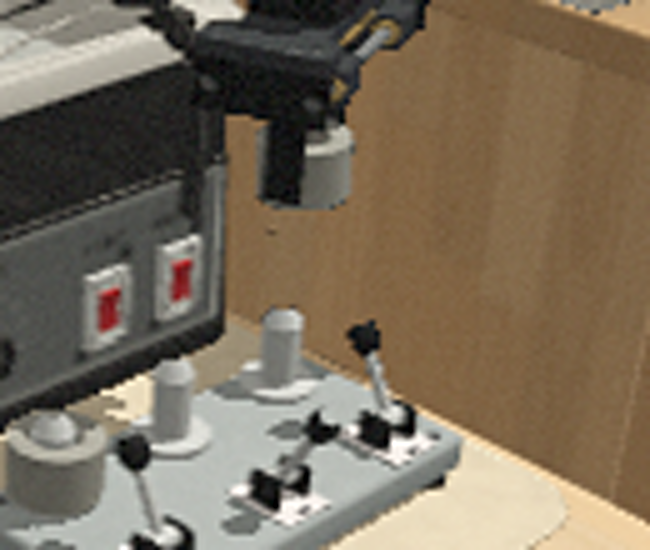

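Ring B sits on spindle 1. Ring A hangs level above spindle 3, centred within about 1 mm. Lowering.

Emit:
servo_tool:
  plan:
    - [[0.05,0.001,0.001,0.02,0],[0.05,0.001,0.001,0.035,0],[0.05,0.001,0.001,0.05,0],[0.05,0.001,0.001,0.06,0],[0.05,0.001,0.001,0.06,0],[0.05,0.001,0.001,0.06,0],[0.05,0.001,0.001,0.06,0]]

```text
time_s: 28.43
tool_pos: [0.6111, -0.2541, 0.0717]
tool_rot: [179.8, -0.3, 21.6]
force: [-0.1, -0.5, -0.7]
grip_width: 0.0548
```

Run:
```python
from h import *
plan([(.6105,-.2543,.006,22)])
```

```text
t 28.43 tcp [ 0.6111 -0.2541  0.0717] [179.84  -0.26  21.6 ] w 0.0548 F [-0.1 -0.5 -0.7]
[-0.001, -0.0, 0.066, -0.007]
```

Emit:
servo_tool:
  plan:
    - [[0.05,0,0,0.01,0],[0.05,0,0,0.02,0],[0.05,0,0,0.03,0],[0.05,0,0,0.038,0],[0.05,0,0,0.046,0],[0.05,0,0,0.054,0],[0.05,0,0,0.06,0],[0.05,0,0,0.065,0],[0.05,0,0,0.065,0],[0.05,0,0,0.065,0]]

```text
time_s: 29.27
tool_pos: [0.6116, -0.2541, 0.0067]
tool_rot: [179.8, -0.3, 21.6]
force: [-0.4, -0.7, -0.6]
grip_width: 0.0543
```

Run:
```python
from h import *
plan([]); print(fit(cloud(read_camera('scene')),.61,-.2543,.06,.075,.035))
```

```text
t 29.27 tcp [ 0.6116 -0.2541  0.0067] [179.84  -0.27  21.6 ] w 0.0543 F [-0.4 -0.7 -0.6]
[ 6.078e-01 -2.485e-01  2.850e-02  7.050e-02  8.100e+01]
```

Emit:
servo_tool:
  plan:
    - [[0.05,0,0,0.001,0],[0.05,0,0,0.001,0],[0.065,0,0,0.001,0],[0.078,0,0,0.001,0],[0.078,0,0,0.001,0],[0.078,0,0,0.001,0],[0.078,0,0,-0.03,0],[0.078,0,0,-0.07,0],[0.078,0,0,-0.11,0],[0.078,0,0,-0.13,0],[0.078,-0.04,0,-0.16,0],[0.078,-0.08,0,-0.16,0]]

```text
time_s: 30.32
tool_pos: [0.5459, -0.2784, 0.1708]
tool_rot: [179.6, -0.7, 22.0]
force: [0.1, -1.1, 2.3]
grip_width: 0.0778
```

Emit:
servo_tool:
  plan:
    - [[0.078,-0.02,0,0,0],[0.078,-0.02,0,0,0],[0.078,-0.02,0,0,0]]

```text
time_s: 30.57
tool_pos: [0.5268, -0.287, 0.1711]
tool_rot: [179.5, -0.7, 21.9]
force: [0.0, 0.2, 0.4]
grip_width: 0.0778
```

Run:
```python
from h import *
for n in('wrist','scene'):
    c=read_camera(n); P=cloud(c); print(n); ringtop(P,.61,-.254,.062,.078); ringtop(P,.607,-.064,.062,.078); ringtop(P,.465,-.022,.028,.045); ringtop(P,.45,-.02,.028,.045)
    if n=='wrist': save('w',c,'wrist8')
    iso(n)
plan([(.45,-.12,.2,10),(.55,.1,.16,75),(.6133,.1045,.12,81)]); print(readout.get_obs()['qpos'])
```

```text
wrist
ringtop [ 0.613  -0.2506] ext [0.0556 0.0555] z 0.0709 n [0.002 0.001 1.   ]
ringtop [ 0.6009 -0.0653] ext [0.0431 0.0561] z 0.0707 n [-0.004 -0.043  0.999]
ringtop [ 0.4683 -0.0228] ext [0.0729 0.0473] z 0.035 n [-0.075  0.018 -0.997]
ringtop [ 0.454 -0.021] ext [0.0442 0.0436] z 0.0355 n [ 0.029 -0.028  0.999]
bar n 0 far mean [0. 0.] angle 0.0 (on -8.8, off 81.2)
scene
ringtop [ 0.6136 -0.2469] ext [0.0563 0.0572] z 0.0696 n [-0.06   0.04   0.997]
ringtop [ 0.606  -0.0622] ext [0.0541 0.0564] z 0.0702 n [ 0.069 -0.057 -0.996]
ringtop [ 0.4674 -0.0199] ext [0.0712 0.0507] z 0.0339 n [0.059 0.027 0.998]
ringtop [ 0.4544 -0.0174] ext [0.0454 0.0456] z 0.0342 n [-0.006 -0.032 -0.999]
bar n 172 far mean [0.0049 0.0377] angle 82.6 (on -8.8, off 81.2)
t 30.77 tcp [ 0.5284 -0.2845  0.1703] [179.67  -0.77  22.13] w 0.0779 F [-0.1  0.9 -0.1]
[-0.01, -0.182, -0.031, 0.212]
[0.165, -0.348, 0.01, -0.923]
[0.225, -0.329, 0.051, -1.027]
[ 75.88315649  23.19831012 -63.1764897   90.81720748  20.8444837
  78.17686584 -57.32844523]
```

View pics/wrist8.png

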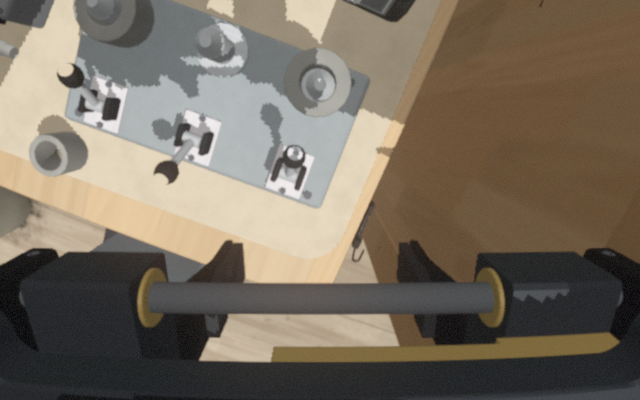

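Ring A sits flat on spindle 3 at (319,83), within the bore play. The worn ring stands at (57,153). I check the switch knobs by depth.

Run:
```python
from h import *
P=cloud(read_camera('scene')); Q=cloud(read_camera('wrist'))
for n,x,y in (('sw1',.521,-.066),('sw2',.523,-.161),('sw3',.525,-.256)):
    for A in (P,Q):
        q=A[(abs(A[:,:,0]-x)<.045)&(abs(A[:,:,1]-y)<.03)&(A[:,:,2]>.078)&(A[:,:,2]<.105)]; print(n,'knob dx',(np.median(q[:,0])-x).round(4),len(q))
plan([(.45,-.12,.2,10),(.53,.1,.18,60),(.6125,.1,.12,81)])
```

```text
sw1 knob dx 0.0222 48
sw1 knob dx 0.0253 404
sw2 knob dx -0.0251 34
sw2 knob dx -0.0177 429
sw3 knob dx 0.0222 41
sw3 knob dx 0.0247 324
t 30.87 tcp [ 0.5282 -0.2846  0.1702] [179.68  -0.75  22.12] w 0.0778 F [ 0.1  1.  -1.2]
[-0.01, -0.182, -0.031, 0.212]
[0.147, -0.356, -0.01, -0.661]
[0.222, -0.325, 0.051, -1.028]
```

Emit:
servo_tool:
  plan:
    - [[0.04,-0.003,-0.06,-0.02,0],[0.04,-0.006,-0.12,-0.03,0],[0.04,-0.01,-0.18,-0.03,0],[0.04,0.025,-0.21,-0.03,-0.12],[0.04,0.055,-0.24,-0.03,-0.24],[0.04,0.085,-0.28,-0.03,-0.36],[0.04,0.115,-0.32,-0.03,-0.48],[0.04,0.147,-0.356,-0.03,-0.6],[0.04,0.18,-0.34,-0.03,-0.72],[0.04,0.222,-0.325,-0.03,-0.84],[0.04,0.222,-0.325,-0.03,-0.96],[0.04,0.222,-0.325,-0.03,-1.028]]

```text
time_s: 31.87
tool_pos: [0.6136, 0.107, 0.1985]
tool_rot: [179.4, -0.5, 81.8]
force: [-1.3, -0.9, -0.2]
grip_width: 0.0402
```

Emit:
servo_tool:
  plan:
    - [[0.04,0,0,0,0],[0.04,0,0,0,0],[0.04,0,0,0,0]]

```text
time_s: 32.12
tool_pos: [0.6127, 0.1072, 0.1983]
tool_rot: [179.4, -0.4, 81.7]
force: [-0.2, -0.9, 0.5]
grip_width: 0.0401
```

Run:
```python
from h import *
iso(); tips()
plan([(.6115,.0981,.1,81),(.6115,.0981,.032,81)]); print(readout.get_obs()['qpos'])
```

```text
bar n 1533 far mean [0.0066 0.0366] angle 79.9 (on -8.8, off 81.2)
tool [0.6131 0.1055 0.1991] tips zmin 0.2379 mid [0.6136 0.1075 0.2453]
t 32.22 tcp [0.6131 0.1055 0.1991] [179.32  -0.35  81.58] w 0.0399 F [ 0.2 -0.3  0.1]
[-0.008, -0.002, 0.099, 0.01]
[-0.009, -0.003, 0.167, 0.01]
[ 39.2135832   29.66611747 -71.14276703  85.19064293  28.22012553
  84.28573131 -40.40271346]
```

Emit:
servo_tool:
  plan:
    - [[0.04,-0.008,-0.002,0.04,0.01],[0.04,-0.008,-0.002,0.08,0.01],[0.04,-0.008,-0.002,0.11,0.01],[0.04,-0.009,-0.003,0.13,0.01],[0.04,-0.009,-0.003,0.15,0.01],[0.04,-0.009,-0.003,0.167,0.01],[0.04,-0.009,-0.003,0.167,0.01],[0.02,-0.009,-0.003,0.167,0.01],[0.02,-0.009,-0.003,0.167,0.01],[0.02,-0.009,-0.003,0.167,0.01],[0.02,-0.009,-0.003,0.167,0.01]]
  force: 5

```text
time_s: 33.13
tool_pos: [0.6119, 0.0976, 0.0336]
tool_rot: [179.2, -0.4, 81.0]
force: [0.9, -0.4, 0.8]
grip_width: 0.023
```

Run:
```python
from h import *
plan(arc(81.2,16,11,.032))
```

```text
t 33.13 tcp [0.6119 0.0976 0.0336] [179.18  -0.37  80.97] w 0.023 F [ 0.9 -0.4  0.8]
[-0.001, 0.003, 0.002, 0.099]
[-0.001, 0.006, 0.002, 0.203]
[-0.002, 0.009, 0.002, 0.306]
[-0.003, 0.012, 0.002, 0.41]
[-0.005, 0.015, 0.002, 0.513]
[-0.006, 0.018, 0.002, 0.617]
[-0.009, 0.021, 0.002, 0.72]
[-0.011, 0.023, 0.002, 0.824]
[-0.013, 0.025, 0.002, 0.927]
[-0.016, 0.027, 0.002, 1.031]
[-0.019, 0.029, 0.002, 1.134]
```

Emit:
servo_tool:
  plan:
    - [[0.02,-0.001,0.003,0,0.1],[0.02,-0.001,0.006,0,0.2],[0.02,-0.002,0.009,0,0.31],[0.02,-0.003,0.012,0,0.41],[0.02,-0.005,0.015,0,0.51],[0.02,-0.006,0.018,0,0.62],[0.02,-0.009,0.021,0,0.72],[0.02,-0.011,0.023,0,0.82],[0.02,-0.013,0.025,0,0.93],[0.02,-0.016,0.027,0,1.03],[0.02,-0.019,0.029,0,1.13],[0.02,-0.019,0.029,0,1.13]]

```text
time_s: 34.13
tool_pos: [0.6382, 0.075, 0.0347]
tool_rot: [-180.0, -1.0, 16.1]
force: [-0.3, 2.0, 1.0]
grip_width: 0.0201
```

Run:
```python
from h import *
plan(arc(16,-15.5,5,.032))
```

```text
t 34.13 tcp [0.6382 0.075  0.0347] [-179.99   -1.     16.09] w 0.0201 F [-0.3  2.   1. ]
[-0.001, 0.004, 0.003, 0.112]
[-0.002, 0.007, 0.003, 0.221]
[-0.003, 0.011, 0.003, 0.331]
[-0.004, 0.014, 0.003, 0.441]
[-0.006, 0.017, 0.003, 0.551]
```

Emit:
servo_tool:
  plan:
    - [[0.02,-0.001,0.004,0,0.11],[0.02,-0.002,0.007,0,0.22],[0.02,-0.003,0.011,0,0.33],[0.02,-0.004,0.014,0,0.44],[0.02,-0.006,0.017,0,0.55],[0.02,-0.006,0.017,0,0.55],[0.02,-0.006,0.017,0,0.55],[0.03,-0.004,0.014,0,0.45],[0.03,-0.004,0.014,-0.03,0.45],[0.03,-0.004,0.014,-0.07,0.45],[0.03,-0.004,0.014,-0.11,0.45],[0.03,-0.004,0.014,-0.15,0.45]]

```text
time_s: 35.13
tool_pos: [0.6352, 0.0592, 0.1866]
tool_rot: [-179.6, -0.9, -9.5]
force: [1.1, 0.5, 1.3]
grip_width: 0.0298
```

Emit:
servo_tool:
  plan:
    - [[0.03,0,0,-0.04,0],[0.03,-0.04,0,-0.05,0],[0.03,-0.08,0,-0.06,0],[0.03,-0.12,0,-0.06,0],[0.03,-0.14,0,-0.06,0],[0.03,-0.14,0,-0.06,0],[0.03,-0.14,0,-0.06,0]]

```text
time_s: 35.72
tool_pos: [0.4958, 0.0815, 0.2453]
tool_rot: [-179.8, -1.0, -9.4]
force: [0.4, 0.1, -0.3]
grip_width: 0.03
```

Run:
```python
from h import *
iso('wrist');iso('scene')
c=read_camera('wrist'); save('w',c,'wrist9'); P=cloud(c); ringtop(P,.61,-.254,.062,.078); ringtop(P,.607,-.064,.062,.078)
P=cloud(read_camera('scene')); ringtop(P,.61,-.254,.062,.078); ringtop(P,.607,-.064,.062,.078); ringtop(P,.4538,-.0205,.03,.045)
for n,x,y in (('sw1',.521,-.066),('sw2',.523,-.161),('sw3',.525,-.256)):
    q=P[(abs(P[:,:,0]-x)<.045)&(abs(P[:,:,1]-y)<.03)&(P[:,:,2]>.078)&(P[:,:,2]<.105)]; print(n,(np.median(q[:,0])-x).round(4),len(q))
plan([])
```

```text
bar n 1585 far mean [ 0.0361 -0.0048] angle -7.6 (on -8.8, off 81.2)
bar n 148 far mean [ 0.0359 -0.0016] angle -2.6 (on -8.8, off 81.2)
ringtop [ 0.6111 -0.2493] ext [0.0534 0.0572] z 0.0709 n [-0.002  0.054  0.999]
ringtop [ 0.6074 -0.0643] ext [0.0551 0.0557] z 0.0709 n [ 0.007 -0.017 -1.   ]
ringtop [ 0.6134 -0.2478] ext [0.0564 0.0553] z 0.0695 n [-0.066  0.056  0.996]
ringtop [ 0.6073 -0.0617] ext [0.0559 0.0534] z 0.0704 n [ 0.058 -0.045 -0.997]
ringtop [ 0.4542 -0.0191] ext [0.0431 0.0462] z 0.0346 n [-0.002 -0.002 -1.   ]
sw1 0.0233 46
sw2 -0.0243 33
sw3 0.0226 42
t 35.92 tcp [0.4969 0.0817 0.2443] [-179.56   -0.85   -9.53] w 0.0301 F [-0.3  0.3 -0.7]
```

View pics/wrist9.png

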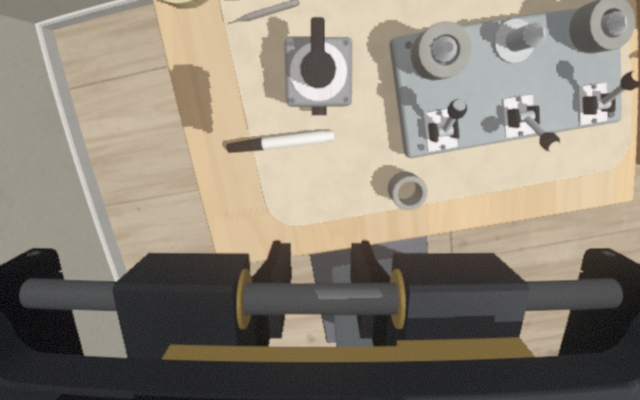

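Final view: the bar points straight away at (318,40), so it is on. Rings are on spindles 1 and 3, the switches read on, off, on, the worn ring stands at (407,190), and there is no third new ring. Handing in.

```bash
python3 -c "
from cell import env
print(env.sign_off())"
```

```text
the job is handed in; nothing more can be done
None
```

I reloaded the stand and handed the job in at about 36 s of robot time. Sign-off gives no verdict, so the result rests on my own camera checks.

- **Isolator:** I turned it fully off before touching any ring and back on last. The wrist camera puts the bar at 79.9° when off and −7.6° when on, about 1.53 rad of travel. The scene camera's final reading (−2.6°) differs by 5° and would put the joint at about 1.47 rad, still above the 1.37 limit.
- **Worn ring:** there was only one, on spindle 3. It now stands flat on the mat, with its top about 35 mm above the table.
- **New rings:** I saw only two. They are on spindles 1 and 3, with tops at about 71 mm, which is the seated height. They were gripped at 25 N. The spindle 1 ring is centred within about 1–2 mm. The spindle 3 ring is about 3 mm off its axis by the wrist camera, which is the bore play. The scene camera reads it about 6–7 mm off, but it also shifts other objects by 1–3 mm.
- **Switches:** they were already right for loading spindles 1 and 3 (on, off, on), so I left them. The last check shows them unchanged.
- **Cup:** I kept clear of it, but did not measure it again at the end.

**Tool offset:** the reported tool point lies about 39 mm below the real fingertips. My first pass at the isolator therefore went above the handle without touching it. I measured the offset with two cameras and corrected every later move for it.

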